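# Blow off the heat sinks

### The job

Tip the front of the black tub's grey lid well up by its yellow tab, its far edge staying on the rim, then lift it off and lay it flat, right way up, on the bare bench. Put all the heat sinks from the tub into the dust tray in front of the fixed blue air gun, squeeze the gun's trigger fully home, keep it there for at least two seconds and let it go; then move all the heat sinks to the black grid pallet, none lying on another or on a rim, and put the lid back on the empty tub, seated all round. Leave the other things on the bench where they are.

Things in the scene. Friction and masses are not known exactly. Their poses are not given: they have to be found in the camera images.
- tub: Loose black open tub, 112 (x) by 164 (y) by 48 mm high, walls and floor 4 mm thick (inside 104 by 156 mm), 0.45 kg. Origin: centre of its underside; z up. The heat sinks stand on its floor in a row along y, lower than the rim.
- lid: Loose grey lid, 0.13 kg: plate 124 (x) by 176 (y) by 4 mm with a skirt, 9 mm deep and 3 mm thick, that goes over the tub's rim with 3 mm to spare all round. Origin: centre of the plate's underside, which rests on the rim (48 mm above the tub's origin); on the bench it stands on its skirt, origin 9 mm up. z up. At its front (-x) edge stands a yellow tab.
- lid_tab (a point): Middle of the lid's upright yellow tab, at (-58, 0, 15) mm in the lid's frame: 8 mm thick (x), 44 mm wide (y), standing from 4 to 26 mm above the lid's origin. Pinch it across its thickness from above; held so, the lid can be turned up about its far edge.
- lid_far (a point): Point under the lid's plate, (56, 0, 0) mm in its frame; seated, it lies on the tub's outer far top edge, (56, 0, 48) mm in the tub's frame. The skirt leaves room to turn the lid up about 0.3 rad about this edge.
- station: Fixed blow-off station: white board 440 by 184 by 6 mm with, along its +x, a blue air gun clamped on its side (up to 72 mm above the bench), a steel-rimmed dust tray and a grey extraction box (86 mm high, front face 85 mm beyond the tray's centre). Origin: underside of the board below the tray's centre; x is the way the gun blows, z up.
- tray_in (a point): Centre of the dust tray's floor, 6 mm above the bench; axes as the station. Inside, the tray is 144 (x) by 172 (y) mm, its rim 12 mm above the floor.
- grip_back (a point): Middle of the flat back (-x) face of the gun's fixed handle, at (-219, -70, 52) mm in the station's frame. The handle lies level along the station's -y, 28 mm thick (x) and 24 mm high, with 34 mm of free space between it and the board.
- trigger_face (a point): Point on the outer (+x) face of the black trigger lever, 58 mm from its upright hinge. Lever: 78 mm long, 8 thick, 18 high, in front (+x) of the handle at its height. Squeeze it to the handle (station -x) with fingers from above, one behind the handle, one before the lever. Over both: 56 mm free, 40 mm fully home (lever then parallel to the handle).
- trigger (a joint): Trigger angle in rad: 0 released, 0.28 fully squeezed against its stop. A spring drives it back, about 2 N at the finger when released and 8 N when fully squeezed.
- pallet: Fixed black shallow pallet with a grid pattern, 130 (x) by 190 (y) mm, rim 14 mm high and 5 mm thick. Origin: centre of its underside.
- pallet_in (a point): Centre of the pallet's floor, 5 mm above the bench; inside 120 (x) by 180 (y) mm.
- sink0: Loose aluminium heat sink, about 65 g (absent in some starts): a base plate 68 (x) by 30 (y) by 4 mm whose ears reach out at both ends, and on its middle a finned block 30 (x) by 30 (y) mm that reaches 28 mm above the underside. Pinch the block across x (30 mm). Origin: its middle, 14 mm above the underside; z up through the fins.
- sink1: Loose aluminium heat sink, about 65 g (absent in some starts): a base plate 68 (x) by 30 (y) by 4 mm whose ears reach out at both ends, and on its middle a finned block 30 (x) by 30 (y) mm that reaches 28 mm above the underside. Pinch the block across x (30 mm). Origin: its middle, 14 mm above the underside; z up through the fins.
- sink2: Loose aluminium heat sink, about 65 g (absent in some starts): a base plate 68 (x) by 30 (y) by 4 mm whose ears reach out at both ends, and on its middle a finned block 30 (x) by 30 (y) mm that reaches 28 mm above the underside. Pinch the block across x (30 mm). Origin: its middle, 14 mm above the underside; z up through the fins.
- sink3: Loose aluminium heat sink, about 65 g (absent in some starts): a base plate 68 (x) by 30 (y) by 4 mm whose ears reach out at both ends, and on its middle a finned block 30 (x) by 30 (y) mm that reaches 28 mm above the underside. Pinch the block across x (30 mm). Origin: its middle, 14 mm above the underside; z up through the fins.
- spool: Bystander: spool of solder wire, 54 mm across, 43 mm high; origin centre of underside.
- flux: Bystander: small amber bottle, 36 mm across, 85 mm high; origin centre of underside.
- driver: Bystander: screwdriver lying on the bench, 150 mm long along its x.
- brush: Bystander: brush lying on the bench, 150 mm long along its x.
- clamp: Bystander: small black board clamp with a steel thumb nut, 55 by 16 by 21 mm.
- clampbin: Bystander: black open bin, 130 by 100 by 60 mm.
- cleaner: Bystander: white bottle, 56 mm across, 130 mm high.
Things that resemble listed ones, but are neither listed nor needed, are in the scene too. Of the things shaped like the pallet, the black one is meant.

How it is judged:
On the way, in this order (a step that is already met when the one before it is completed fails the run):
1. the lid's front is tipped up by more than 0.12 rad while its far edge still rests on the tub's far rim (within 15 mm) (angle between lid's own z axis and vertical above 0.12 rad and z of lid_far in the frame of tub between 0.03 and 0.063 m and x of lid_far in the frame of tub above 0.036 m), for 0.1 s.
2. the lid lies flat and right way up on the bench, let go (height (world z) of lid below 0.016 m and angle between lid's own z axis and vertical below 0.08 rad and contact force between lid and the fingers below 0.3 N and linear speed of lid below 0.02 m/s), for 0.2 s.
3. all the heat sinks lie in the dust tray, let go (x of sink0 in the frame of tray_in between -0.065 and 0.065 m and y of sink0 in the frame of tray_in between -0.08 and 0.08 m and z of each of sink0, sink1, sink2, sink3 in the frame of tray_in below 0.024 m and x of sink1 in the frame of tray_in between -0.065 and 0.065 m and y of sink1 in the frame of tray_in between -0.08 and 0.08 m and x of sink2 in the frame of tray_in between -0.065 and 0.065 m and y of sink2 in the frame of tray_in between -0.08 and 0.08 m and x of sink3 in the frame of tray_in between -0.065 and 0.065 m and y of sink3 in the frame of tray_in between -0.08 and 0.08 m and contact force between each of sink0, sink1, sink2, sink3 and the fingers below 0.3 N), for 0.2 s.
4. the trigger is held fully squeezed for two seconds with all the heat sinks in the tray (value of joint trigger above 0.235 rad and x of sink0 in the frame of tray_in between -0.065 and 0.065 m and y of sink0 in the frame of tray_in between -0.08 and 0.08 m and z of each of sink0, sink1, sink2, sink3 in the frame of tray_in below 0.024 m and x of sink1 in the frame of tray_in between -0.065 and 0.065 m and y of sink1 in the frame of tray_in between -0.08 and 0.08 m and x of sink2 in the frame of tray_in between -0.065 and 0.065 m and y of sink2 in the frame of tray_in between -0.08 and 0.08 m and x of sink3 in the frame of tray_in between -0.065 and 0.065 m and y of sink3 in the frame of tray_in between -0.08 and 0.08 m), for 1.9 s.
5. the trigger is released (value of joint trigger below 0.04 rad), for 0.2 s.
At the end, for the whole second after the job is handed in: All heat sinks at rest on the pallet floor (middle within 55 mm in x, 85 mm in y of its centre; none on another or the rim); lid seated on the upright tub (within 0.05 rad, 4 mm in height, 8 mm sideways); trigger released; nothing held (x of sink0 in the frame of pallet_in between -0.055 and 0.055 m and y of sink0 in the frame of pallet_in between -0.085 and 0.085 m and z of each of sink0, sink1, sink2, sink3 in the frame of pallet_in below 0.024 m and x of sink1 in the frame of pallet_in between -0.055 and 0.055 m and y of sink1 in the frame of pallet_in between -0.085 and 0.085 m and x of sink2 in the frame of pallet_in between -0.055 and 0.055 m and y of sink2 in the frame of pallet_in between -0.085 and 0.085 m and x of sink3 in the frame of pallet_in between -0.055 and 0.055 m and y of sink3 in the frame of pallet_in between -0.085 and 0.085 m and linear speed of each of sink0, sink1, sink2, sink3, lid below 0.02 m/s and z of lid in the frame of tub between 0.044 and 0.052 m and horizontal distance between lid and tub below 0.008 m and angle between the z axis of lid and the z axis of tub, either way round below 0.05 rad and angle between the x axis of lid and the x axis of tub, either way round below 0.2 rad and angle between tub's own z axis and vertical below 0.05 rad and angle between lid's own z axis and vertical below 0.1 rad and value of joint trigger below 0.04 rad); the robot touches nothing.
It fails at once if another thing on the bench (spool, flux bottle, screwdriver, brush, clamp, clamp bin, cleaner bottle) is moved more than 40 mm (distance of any of spool, flux, driver, brush, clamp, clampbin, cleaner from where it was at the start of the episode above 0.04 m).
It fails at once if the tub is tipped over (angle between tub's own z axis and vertical above 0.6 rad).
Of sink0, sink1, sink2, sink3 only 3 to 4 are there at a start; the rules pass over those that are not, and their reading is None.
At some moment in a run one of lid, sink0, sink1, sink2, sink3 may be knocked a few centimetres aside while the robot is not near it.
Once in a run the grip may slacken for a moment while it holds something.
It also fails if it takes over 210 s, if anything falls off the work surface, if the arm or the gripper's body presses on something with over 40 N, if the wrist force passes 120 N, or if a joint passes its speed limit or range.

### The arm

A 6-joint arm with a two-finger parallel gripper is mounted at the origin on the work surface. World frame = base frame: x ahead of the robot, y to its left, z up, the work surface at z = 0. Lengths are in m, angles in rad, forces in N, time in s.
With the tool pointing down it reaches from about 0.425 to 1.125 m from the base axis. Payload 14.9 kg.
Tool frame: the origin (TCP) lies between the finger pads; the fingertips stand 19 mm ahead of it and the grasp point (between the pads) is the TCP; z points along the fingers, y is the line along which they close (so a half turn about z gives the same grasp; the last joint's range is limited). The gripper opens to 91 mm and grips with 3 to 60 N. Pads are 32 mm wide; open, the fingers measure 118 mm over their backs; the gripper's body (76 mm by 178 mm) begins 60 mm behind the grasp point.
Start: joints at [1.237, 0.379, 1.734, -0, 1.028, -0.033], TCP at [0.207, 0.669, 0.233] pointing down, gripper open.
Joint ranges: [-2.77, 2.77], [-0.74, 2.19], [0, 2.66], [-1.06, 4.2], [0.31, 2.87], [-3.08, 3.08]. Speed limits (rad/s): [1.89, 1.89, 2.39, 3.14, 3.14, 3.14].

### API

Orientations are given as a unit quaternion [x, y, z, w].
In Python, from plant import sense, get_image, finish_job gives the robot as it stands. The module is installed in compiled form; this text tells all that it offers.
- The arm moves only by the tool carry_out, never from a script. Its argument "deltas" is a list of rows, each a list of 3 entries, a list of its own where there are three numbers: the shift along the tool's x, y, z in m, then the turn, a rotation vector about the tool's x, y, z in rad, then the finger opening in m, from 0 to 0.0912. In form: [[[x, y, z], [wx, wy, wz], jaw], ...]. A call has 1 to 12 rows; each row is the pose to reach, as a shift and turn from the pose commanded when the call began, along the tool's axes at that moment; what a row does not reach only later rows make up. A row lasts 1/8 s, in which the tool goes at most 62.5 mm and 10.7 degrees, less where a joint would pass 70% of its speed; a pose out of reach is approached as far as the arm can. A call with a gripper value outside its range is refused whole. The fingers move at their own pace and stop on an object; the grip force is fixed at half the most. Time passes only in rows, so rows that repeat a pose let the fingers close. It gives the time, the measured TCP pose, the force, the opening and the grip force at its end, in the units of the state.
- sense(): the state, without advancing time (a new reading comes with each control period).
- get_image(name): name is "side" or "top"; returns a dict with "color" (384x512x3 uint8, red, green, blue), "fx", "fy", "cx", "cy" (pixels), "R" (3x3) and "t" (3): a world point X has camera coordinates R X + t. Camera axes: x right, y down, z forward; pixel columns grow to the right and rows downward; lengths in m; the calibration is good to about 2 mm. A picture is of the moment at which its call begins. There is no depth.
- finish_job(): hands the job in; it is judged then, once.
The state is a dict: "t": time; "qpos": joint angles; "joint_vel": joint speeds; "joint_efforts": joint torques, N m; "tool_pos": TCP position; "tool_rot": TCP orientation; "contact_force": force on the tool from outside, world axes, zero at the start; "ft_torque": the same for the moment, N m; "grip_width": opening from 0.0 (shut) to 1.0 (fully open); "grip_force": force on a finger pad.
Only numpy, scipy, OpenCV 4.12 (cv2) and the standard library are available. Lean on these libraries where they do the work, as an engineer would, in place of code of your own. Each camera call takes 0.05 s, during which the arm holds its last target. There are 200 camera calls.

## Working session

There is one attempt and no reset: what is moved stays moved. The work goes in short steps, Python scripts to look and compute and a tool call to move; the robot and the scene stay as the last step left them, time stands still between calls to the robot, and variables do not carry over. Pictures are saved under pics/ and viewed, at most 14 in all, crops included, and the job is handed in when it is done.

Besides the shell and the picture viewer there is one more tool, called after ">>>" in YAML: its name, and indented under it one key for each argument. carry_out: Moves the arm, as the interface text tells. Its arguments: {"type":"object","properties":{"deltas":{"type":"array"}},"required":["deltas"]}

```bash
mkdir -p pics
cat > h.py <<'E'
import numpy as np, cv2
from plant import sense, get_image
from scipy.spatial.transform import Rotation as Ro
def grab(n,name=None):
    d=get_image(n); im=cv2.cvtColor(d["color"],cv2.COLOR_RGB2BGR)
    if name: cv2.imwrite(f"pics/{name}.png",im)
    return d,im
def ray(d,u,v,z):
    R=np.array(d["R"]);t=np.array(d["t"]); c=-R.T@t
    r=R.T@np.array([(u-d["cx"])/d["fx"],(v-d["cy"])/d["fy"],1]); return c+r*(z-c[2])/r[2]
def proj(d,X):
    p=np.array(d["R"])@np.array(X)+np.array(d["t"]); return np.array([d["fx"]*p[0]/p[2]+d["cx"],d["fy"]*p[1]/p[2]+d["cy"]])
E
python3 - <<'E'
from h import *
for n in("top","side"):
    d,im=grab(n,n+"0"); print(n,d["fx"],d["cx"],d["cy"],np.round(d["R"],3).tolist(),np.round(d["t"],3))
    cv2.imwrite(f"pics/{n}0b.png",cv2.resize(im,(800,600)))
s=sense(); print(s)
E
```

```text
top 435.21835758945457 260.44317442637663 192.02077016144366 [[-0.002, -1.0, -0.016], [-0.992, 0.004, -0.13], [0.13, 0.015, -0.991]] [0.017 0.517 1.816]
side 464.7256147962303 258.4638621844085 194.89524139564085 [[0.809, -0.588, 0.017], [-0.395, -0.564, -0.725], [0.436, 0.58, -0.688]] [-0.421  0.272  1.42 ]
{'t': 0.1, 'qpos': array([ 1.23670654e+00,  3.79385157e-01,  1.73471790e+00, -1.14058994e-05,
        1.02850306e+00, -3.33110875e-02]), 'joint_vel': array([-0.00254908, -0.0016711 , -0.00165844, -0.00107888,  0.00074674,
       -0.00051412]), 'joint_efforts': array([ 4.26732819e-03, -7.65037179e+01, -4.35299206e+01,  6.53633312e-02,
        3.97615554e-02, -5.10207974e-05]), 'tool_pos': array([0.20728897, 0.66824962, 0.23233576]), 'tool_rot': array([ 1.49820167e-01,  9.88713134e-01, -4.99096177e-04, -8.77628107e-05]), 'contact_force': array([-0.2659446 , -0.06777129, -0.03412437]), 'ft_torque': array([-0.03356802,  0.04057288,  0.01716946]), 'grip_force': 0.0, 'grip_width': 1.0052612729571606}
```

View pics/top0b.png

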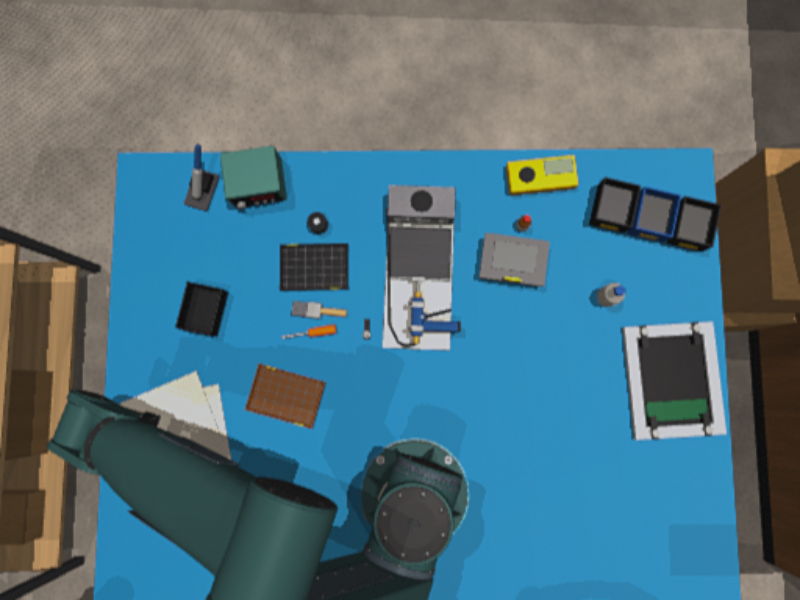

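View pics/side0b.png

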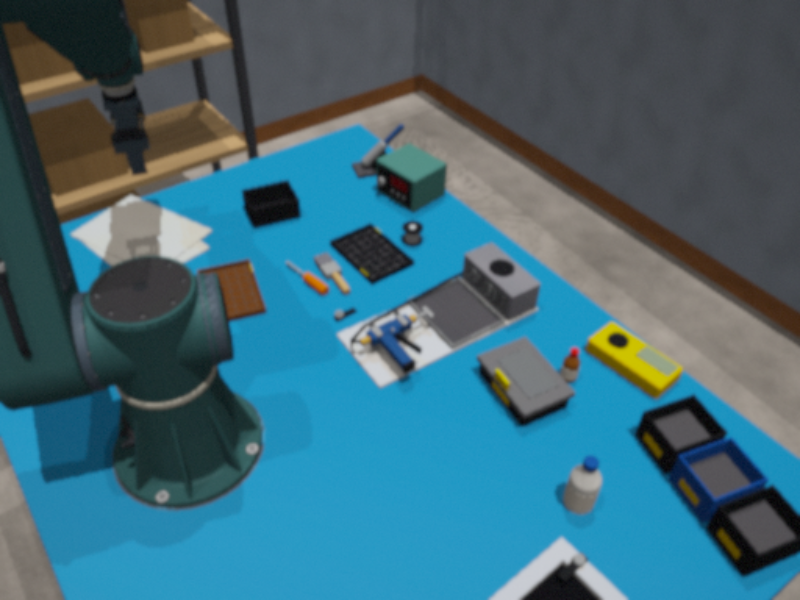

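Top view (800x600): lidded tub at (513,260) with its tab at (513,279); tray (420,253), gun handle (440,327) and trigger lever (437,314); black pallet (314,267). The bench is bare around (540,380).

```bash
cat > m0.py <<'E'
from h import *
d,im=grab("top"); hsv=cv2.cvtColor(im,cv2.COLOR_BGR2HSV)
H,S,V=cv2.split(hsv); k=0.64
nb=(~((H>92)&(H<112)&(S>120)&(V>70))).astype(np.uint8)*255
def box(mask,seed,z,win,tag):
    m=np.zeros_like(mask); x0,x1,y0,y1=[int(round(a*k)) for a in win]; m[y0:y1,x0:x1]=mask[y0:y1,x0:x1]
    cs,_=cv2.findContours(m,cv2.RETR_EXTERNAL,cv2.CHAIN_APPROX_NONE); c=max(cs,key=cv2.contourArea)
    P=np.array([ray(d,u,v,z)[:2] for u,v in c[:,0,:].astype(float)])
    r=cv2.minAreaRect((P*1000).astype(np.float32)); print(tag,"c",np.round(r[0],1),"size",np.round(r[1],1),"ang",round(r[2],1)); return P
box(nb,0,0.05,(465,560,220,295),"lid/all")
g=((S<60)&(V>70)&(V<190)).astype(np.uint8)*255
box(g,0,0.052,(465,560,225,295),"lid grey")
yl=((H>20)&(H<35)&(S>130)&(V>110)).astype(np.uint8)*255
box(yl,0,0.067,(490,540,265,295),"tab@67")
box(nb,0,0.014,(272,356,237,296),"pallet")
w=((S<60)&(V>170)).astype(np.uint8)*255
box(w,0,0.006,(375,460,220,355),"white")
dk=((S<70)&(V<120)).astype(np.uint8)*255
box(dk,0,0.006,(385,455,225,280),"trayfloor")
box(((H>105)&(H<125)&(S>120)&(V<150)).astype(np.uint8)*255,0,0.064,(400,470,285,345),"gun blue")
c=cv2.resize(im[int(270*k):int(360*k),int(375*k):int(480*k)],None,fx=10,fy=10,interpolation=cv2.INTER_CUBIC);print(c.shape)
cv2.imwrite("pics/gun0.png",c)
E
python3 m0.py
```

```text
lid/all c [ 626.  -274.2] size [178.8 130.8] ang 81.6
lid grey c [ 625.6 -274. ] size [176.2 124.4] ang 81.7
tab@67 c [ 571.1 -267.6] size [41.6  8.5] ang 89.8
pallet c [615.2 275.8] size [189.1 127.6] ang 89.8
white c [491.3  33. ] size [ 56.3 173.4] ang 89.9
trayfloor c [657.5 -17.2] size [174.9 150.8] ang 89.8
gun blue c [452.3 -53.7] size [129.6  49.9] ang 68.3
(580, 670, 3)
```

Run:
```python
import cv2
im=cv2.imread("pics/gun0.png"); print(im.shape); cv2.imwrite("pics/gun0s.png",cv2.resize(im,(670,580)))
```

```text
(580, 670, 3)
```

View pics/gun0s.png

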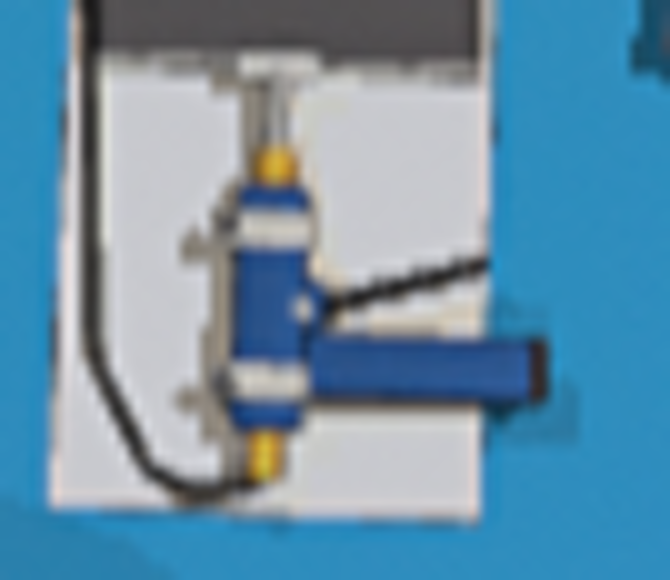

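Gun crop: handle from (310,340) to (545,405), lever from (325,305) out to (487,262), board's back corners at (50,508) and (480,520).

Run:
```python
from h import *
d,im=grab("top")
f=lambda u,v,z:np.round(ray(d,240+u/10-.5,172+v/10-.5,z),4)
for n,u,v,z in [("bl",50,508,.006),("br",480,520,.006),("hback in",315,402,.064),("hback out",530,405,.064),("hfront in",320,340,.064),("hfront out",530,342,.064),("lev tip",487,262,.061),("lev hinge",330,302,.061)]: print(n,f(u,v,z))
# tray: print grey profile along column through the tray centre and row
g=cv2.cvtColor(im,cv2.COLOR_BGR2GRAY).astype(int)
cu=int(425*.64); print("col",[(v,g[v,cu]) for v in range(135,186)])
rv=int(253*.64); print("row",[(u,g[rv,u]) for u in list(range(242,256))+list(range(282,296))])
for u,v in[(cu,145),(cu,180),(247,rv),(290,rv)]:print(ray(d,u,v,.006)[:2],ray(d,u,v,.018)[:2])
```

```text
bl [0.3906 0.0842 0.006 ]
br [ 0.385  -0.0995  0.006 ]
hback in [ 0.4308 -0.0288  0.064 ]
hback out [ 0.4293 -0.118   0.064 ]
hfront in [ 0.4566 -0.031   0.064 ]
hfront out [ 0.4555 -0.1183  0.064 ]
lev tip [ 0.4894 -0.1009  0.061 ]
lev hinge [ 0.4729 -0.0353  0.061 ]
col [(135, np.int64(108)), (136, np.int64(141)), (137, np.int64(142)), (138, np.int64(111)), (139, np.int64(55)), (140, np.int64(70)), (141, np.int64(81)), (142, np.int64(72)), (143, np.int64(91)), (144, np.int64(152)), (145, np.int64(143)), (146, np.int64(72)), (147, np.int64(78)), (148, np.int64(81)), (149, np.int64(81)), (150, np.int64(82)), (151, np.int64(81)), (152, np.int64(81)), (153, np.int64(82)), (154, np.int64(83)), (155, np.int64(83)), (156, np.int64(81)), (157, np.int64(81)), (158, np.int64(82)), (159, np.int64(83)), (160, np.int64(81)), (161, np.int64(81)), (162, np.int64(81)), (163, np.int64(80)), (164, np.int64(82)), (165, np.int64(82)), (166, np.int64(83)), (167, np.int64(83)), (168, np.int64(82)), (169, np.int64(82)), (170, np.int64(81)), (171, np.int64(81)), (172, np.int64(81)), (173, np.int64(81)), (
[... 368 characters left out ...]
17)), (247, np.int64(79)), (248, np.int64(43)), (249, np.int64(42)), (250, np.int64(72)), (251, np.int64(82)), (252, np.int64(81)), (253, np.int64(80)), (254, np.int64(80)), (255, np.int64(80)), (282, np.int64(82)), (283, np.int64(82)), (284, np.int64(82)), (285, np.int64(82)), (286, np.int64(81)), (287, np.int64(78)), (288, np.int64(105)), (289, np.int64(201)), (290, np.int64(130)), (291, np.int64(114)), (292, np.int64(117)), (293, np.int64(119)), (294, np.int64(118)), (295, np.int64(117))]
[ 0.72823135 -0.0350741 ] [ 0.72532196 -0.03492981]
[ 0.57327    -0.03429077] [ 0.57135961 -0.03415153]
[0.65750293 0.0741724 ] [0.6550495  0.07361239]
[ 0.65660904 -0.11298979] [ 0.65416138 -0.1123432 ]
```

```bash
cat >> h.py <<'E'
def rows(*T):
    """T: (x,y,z,heading_deg of tool y[,tilt rad about world-horizontal axis perpendicular to the heading, front up +])"""
    s=sense(); p=s["tool_pos"]; R=Ro.from_quat(s["tool_rot"])
    print("t",round(s["t"],2),"tcp",np.round(p,4),"heading",round(np.degrees(np.arctan2(*R.apply([0,1,0])[[1,0]])),2),"grip",round(s["grip_width"]*91.2,1),round(s["grip_force"],1),"F",np.round(s["contact_force"],1))
    for q in T:
        h=np.radians(q[3]); y=np.array([np.cos(h),np.sin(h),0]); z=np.array([0,0,-1.])
        G=Ro.from_matrix(np.c_[np.cross(y,z),y,z])
        if len(q)>4: G=Ro.from_rotvec(q[4]*np.array([-np.sin(h),np.cos(h),0]))*G
        print(q,"->",np.round(R.inv().apply(np.array(q[:3])-p),4).tolist(),np.round((R.inv()*G).as_rotvec(),3).tolist())
E
python3 -c "
from h import *
rows((.6,.25,.2,30),(.569,-.267,.2,-8.3))"
```

```text
t 0.2 tcp [0.2074 0.6684 0.2325] heading 72.77 grip 91.2 0.0 F [0.4 0.7 0.2]
(0.6, 0.25, 0.2, 30) -> [-0.499, -0.2832, 0.0327] [-0.001, 0.0, 0.746]
(0.569, -0.267, 0.2, -8.3) -> [-0.6225, -0.7862, 0.033] [-0.001, 0.0, 1.415]
```

>>> carry_out:
  deltas:
    - [[-0.499, -0.283, 0.033], [0, 0, 0.746], 0.09]
    - [[-0.499, -0.283, 0.033], [0, 0, 0.746], 0.09]
    - [[-0.499, -0.283, 0.033], [0, 0, 0.746], 0.09]
    - [[-0.499, -0.283, 0.033], [0, 0, 0.746], 0.09]
    - [[-0.499, -0.283, 0.033], [0, 0, 0.746], 0.09]
    - [[-0.499, -0.283, 0.033], [0, 0, 0.746], 0.04]
    - [[-0.499, -0.283, 0.033], [0, 0, 0.746], 0.04]
    - [[-0.499, -0.283, 0.033], [0, 0, 0.746], 0.04]
    - [[-0.622, -0.786, 0.033], [0, 0, 1.415], 0.04]
    - [[-0.622, -0.786, 0.033], [0, 0, 1.415], 0.04]
    - [[-0.622, -0.786, 0.033], [0, 0, 1.415], 0.04]
    - [[-0.622, -0.786, 0.033], [0, 0, 1.415], 0.04]

```text
t: 1.7
tool_pos: [0.5575, 0.0529, 0.2024]
tool_rot: [0.758, 0.652, 0.0, 0.0]
contact_force: [0.3, -0.0, -0.6]
grip_width: 0.437
grip_force: 0.0
```

```bash
python3 -c "
from h import *
rows((.569,-.267,.2,-8.3),(.569,-.267,.12,-8.3))"
```

```text
t 1.7 tcp [0.5575 0.0529 0.2024] heading -8.57 grip 39.9 0.0 F [ 0.3 -0.  -0.6]
(0.569, -0.267, 0.2, -8.3) -> [-0.3147, 0.0591, 0.0024] [0.0, -0.0, -0.005]
(0.569, -0.267, 0.12, -8.3) -> [-0.3147, 0.0591, 0.0824] [0.0, -0.0, -0.005]
```

>>> carry_out:
  deltas:
    - [[-0.315, 0.059, 0.002], [0, 0, 0], 0.04]
    - [[-0.315, 0.059, 0.002], [0, 0, 0], 0.04]
    - [[-0.315, 0.059, 0.002], [0, 0, 0], 0.04]
    - [[-0.315, 0.059, 0.002], [0, 0, 0], 0.04]
    - [[-0.315, 0.059, 0.002], [0, 0, 0], 0.04]
    - [[-0.315, 0.059, 0.082], [0, 0, 0], 0.04]
    - [[-0.315, 0.059, 0.082], [0, 0, 0], 0.04]
    - [[-0.315, 0.059, 0.082], [0, 0, 0], 0.04]
    - [[-0.315, 0.059, 0.082], [0, 0, 0], 0.04]

```text
t: 2.82
tool_pos: [0.5715, -0.265, 0.1221]
tool_rot: [0.756, 0.654, 0.0, 0.001]
contact_force: [0.6, -0.4, 0.6]
grip_width: 0.438
grip_force: 0.0
```

```bash
python3 -c "
from h import *
rows((.569,-.267,.12,-8.3),(.569,-.267,.074,-8.3))
d,im=grab('side','s1'); u,v=proj(d,(.569,-.267,.08)).astype(int); cv2.imwrite('pics/s1c.png',cv2.resize(im[v-55:v+55,u-70:u+70],None,fx=5,fy=5,interpolation=2))"
```

```text
t 2.83 tcp [ 0.5715 -0.265   0.1221] heading -8.25 grip 40.0 0.0 F [ 0.6 -0.4  0.6]
(0.569, -0.267, 0.12, -8.3) -> [-0.0024, -0.0022, 0.0021] [0.002, 0.001, 0.001]
(0.569, -0.267, 0.074, -8.3) -> [-0.0024, -0.0023, 0.0481] [0.002, 0.001, 0.001]
```

View pics/s1c.png

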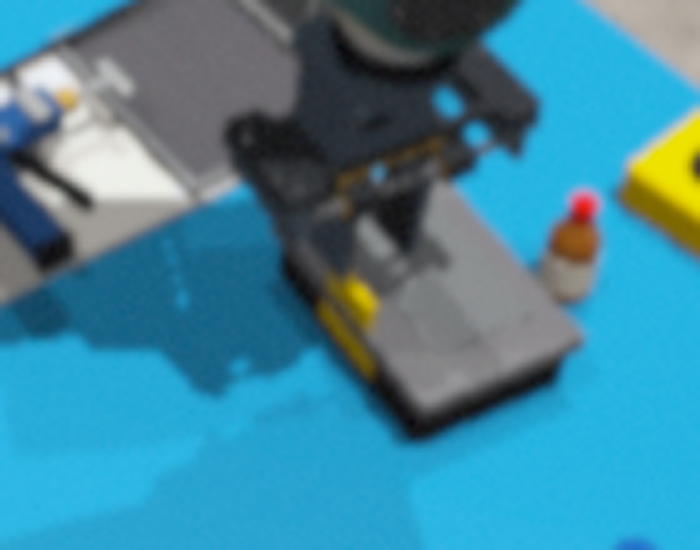

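Side crop: the fingers hang either side of the yellow tab (355,300), so the grasp is aligned.

>>> carry_out:
  deltas:
    - [[-0.002, -0.002, 0.03], [0, 0, 0], 0.04]
    - [[-0.002, -0.002, 0.048], [0, 0, 0], 0.04]
    - [[-0.002, -0.002, 0.048], [0, 0, 0], 0.04]
    - [[-0.002, -0.002, 0.048], [0, 0, 0], 0.0]
    - [[-0.002, -0.002, 0.048], [0, 0, 0], 0.0]
    - [[-0.002, -0.002, 0.048], [0, 0, 0], 0.0]
    - [[-0.002, -0.002, 0.048], [0, 0, 0], 0.0]
    - [[-0.002, -0.002, 0.048], [0, 0, 0], 0.0]

```text
t: 3.88
tool_pos: [0.5683, -0.2671, 0.0726]
tool_rot: [0.756, 0.654, 0.0, 0.0]
contact_force: [-1.1, 0.3, 3.8]
grip_width: 0.091
grip_force: 30.0
```

```bash
python3 -c "
from h import *
s=sense(); p=s['tool_pos']; h=np.radians(-8.3); hd=np.array([np.cos(h),np.sin(h),0])
print(s['grip_width']*91.2)
# pivot = 114 mm along heading, 
piv=p+hd*.114; piv[2]=.048
T=[]
for sg in (1,-1):
  for a in (.07,.14,.2):
    r=Ro.from_rotvec(sg*a*np.array([-np.sin(h),np.cos(h),0])).apply(p-piv)
    T.append((*np.round(piv+r,4),-8.3,sg*a))
rows(*T)"
```

```text
8.288206908670945
t 3.88 tcp [ 0.5683 -0.2671  0.0726] heading -8.31 grip 8.3 30.0 F [-1.1  0.3  3.8]
(np.float64(0.5703), np.float64(-0.2674), np.float64(0.0805), -8.3, 0.07) -> [-0.0, 0.002, -0.0079] [0.07, 0.0, -0.0]
(np.float64(0.5728), np.float64(-0.2677), np.float64(0.0882), -8.3, 0.14) -> [0.0, 0.0045, -0.0156] [0.14, 0.0, -0.0]
(np.float64(0.5754), np.float64(-0.2681), np.float64(0.0947), -8.3, 0.2) -> [-0.0, 0.0071, -0.0221] [0.2, 0.0, -0.0]
(np.float64(0.5669), np.float64(-0.2669), np.float64(0.0645), -8.3, -0.07) -> [-0.0, -0.0015, 0.0081] [-0.07, 0.0, -0.0]
(np.float64(0.5661), np.float64(-0.2667), np.float64(0.0564), -8.3, -0.14) -> [0.0, -0.0023, 0.0162] [-0.14, 0.0, -0.0]
(np.float64(0.5658), np.float64(-0.2667), np.float64(0.0494), -8.3, -0.2) -> [-0.0, -0.0026, 0.0232] [-0.2, 0.0, -0.0]
```

>>> carry_out:
  deltas:
    - [[0, 0.001, -0.004], [0.035, 0, 0], 0.0]
    - [[0, 0.002, -0.008], [0.07, 0, 0], 0.0]
    - [[0, 0.003, -0.012], [0.105, 0, 0], 0.0]
    - [[0, 0.0045, -0.0156], [0.14, 0, 0], 0.0]
    - [[0, 0.006, -0.019], [0.17, 0, 0], 0.0]
    - [[0, 0.007, -0.022], [0.2, 0, 0], 0.0]
    - [[0, 0.007, -0.022], [0.2, 0, 0], 0.0]
    - [[0, 0.007, -0.022], [0.2, 0, 0], 0.0]
    - [[0, 0.007, -0.022], [0.2, 0, 0], 0.0]
    - [[0, 0.007, -0.022], [0.2, 0, 0], 0.0]

```text
t: 5.12
tool_pos: [0.5752, -0.2681, 0.0944]
tool_rot: [0.753, 0.651, -0.065, -0.075]
contact_force: [1.8, -1.4, 0.8]
grip_width: 0.083
grip_force: 30.0
```

Run:
```python
from h import *
s=sense(); print(Ro.from_quat(s["tool_rot"]).as_matrix()[:,2])
# bare area for lid: shown in world coordinates
d,im=grab("top"); H,S,V=cv2.split(cv2.cvtColor(im,cv2.COLOR_BGR2HSV))
nb=(~((H>92)&(H<112)&(S>120)&(V>60))).astype(np.uint8)
for c in((.43,-.34),(.42,-.38),(.36,-.42),(.45,-.42)):
    P=np.array([proj(d,(c[0]+a,c[1]+b,0)) for a in(-.08,.08) for b in(-.1,.1)]); u0,v0=P.min(0).astype(int);u1,v1=P.max(0).astype(int); print(c,nb[v0:v1,u0:u1].sum(),np.hypot(*c))
rows((.57,-.266,.2,-8.3))
cv2.imwrite('pics/t2.png',cv2.resize(im,(800,600)))
d,im=grab('side','s2'); u,v=proj(d,(.6,-.267,.08)).astype(int); cv2.imwrite('pics/s2c.png',cv2.resize(im[v-55:v+55,u-70:u+70],None,fx=5,fy=5,interpolation=2))
```

```text
[-0.1962311   0.028618   -0.98013997]
(0.43, -0.34) 1049 0.5481788029466298
(0.42, -0.38) 671 0.5663920903402518
(0.36, -0.42) 222 0.5531726674375732
(0.45, -0.42) 406 0.6155485358604957
t 5.17 tcp [ 0.5752 -0.268   0.0944] heading -8.31 grip 7.7 30.0 F [ 0.9 -0.1  0.5]
(0.57, -0.266, 0.2, -8.3) -> [0.0013, -0.0262, -0.1025] [-0.2, -0.0, -0.0]
```

View pics/s2c.png

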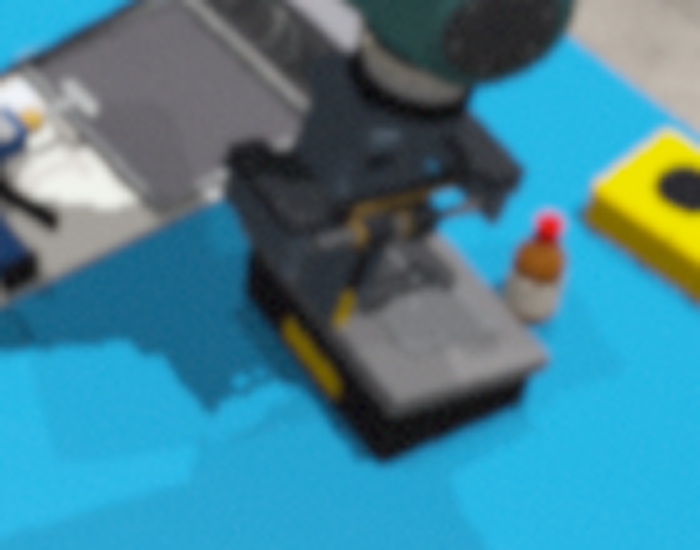

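Side crop: the lid's front is raised, its far edge (540,360) still on the rim. Now I lift, level and carry it to bare bench around (0.43,-0.33).

```bash
python3 -c "
from h import *
rows((.5752,-.268,.16,-8.3,.2),(.57,-.267,.2,-8.3),(.373,-.322,.15,-8.3),(.373,-.322,.045,-8.3))"
```

```text
t 5.22 tcp [ 0.5751 -0.2681  0.0944] heading -8.31 grip 7.8 30.0 F [2.1 0.3 0.1]
(0.5752, -0.268, 0.16, -8.3, 0.2) -> [0.0001, -0.013, -0.0643] [0.0, -0.0, -0.0]
(0.57, -0.267, 0.2, -8.3) -> [0.0003, -0.0261, -0.1025] [-0.2, 0.0, -0.0]
(0.373, -0.322, 0.15, -8.3) -> [-0.0826, -0.1994, -0.0164] [-0.2, 0.0, -0.0]
(0.373, -0.322, 0.045, -8.3) -> [-0.0826, -0.1786, 0.0866] [-0.2, 0.0, -0.0]
```

>>> carry_out:
  deltas:
    - [[0, -0.004, -0.02], [0, 0, 0], 0.0]
    - [[0, -0.008, -0.04], [0, 0, 0], 0.0]
    - [[0, -0.013, -0.064], [0, 0, 0], 0.0]
    - [[0, -0.02, -0.083], [-0.1, 0, 0], 0.0]
    - [[0, -0.026, -0.102], [-0.2, 0, 0], 0.0]
    - [[-0.04, -0.11, -0.06], [-0.2, 0, 0], 0.0]
    - [[-0.083, -0.199, -0.016], [-0.2, 0, 0], 0.0]
    - [[-0.083, -0.199, -0.016], [-0.2, 0, 0], 0.0]
    - [[-0.083, -0.19, 0.035], [-0.2, 0, 0], 0.0]
    - [[-0.083, -0.179, 0.087], [-0.2, 0, 0], 0.0]
    - [[-0.083, -0.179, 0.087], [-0.2, 0, 0], 0.0]
    - [[-0.083, -0.179, 0.087], [-0.2, 0, 0], 0.0]

```text
t: 6.72
tool_pos: [0.3736, -0.3231, 0.0468]
tool_rot: [0.756, 0.654, 0.0, 0.001]
contact_force: [0.0, 0.2, -1.3]
grip_width: 0.084
grip_force: 30.0
```

```bash
python3 -c "
from h import *
rows((.373,-.322,.0335,-8.3),(.373,-.322,.12,-8.3))"
```

```text
t 6.72 tcp [ 0.3736 -0.3231  0.0468] heading -8.28 grip 7.7 30.0 F [ 0.   0.2 -1.3]
(0.373, -0.322, 0.0335, -8.3) -> [0.001, -0.0008, 0.0133] [0.002, 0.001, 0.0]
(0.373, -0.322, 0.12, -8.3) -> [0.0009, -0.0006, -0.0732] [0.002, 0.001, 0.0]
```

>>> carry_out:
  deltas:
    - [[0, 0, 0.006], [0, 0, 0], 0.0]
    - [[0, 0, 0.012], [0, 0, 0], 0.0]
    - [[0, 0, 0.012], [0, 0, 0], 0.0]
    - [[0, 0, 0.012], [0, 0, 0], 0.0]
    - [[0, 0, 0.012], [0, 0, 0], 0.03]
    - [[0, 0, 0.012], [0, 0, 0], 0.03]
    - [[0, 0, 0.012], [0, 0, 0], 0.03]
    - [[0, 0, -0.04], [0, 0, 0], 0.03]
    - [[0, 0, -0.1], [0, 0, 0], 0.05]
    - [[0, 0, -0.15], [0, 0, 0], 0.05]
    - [[0, 0, -0.15], [0, 0, 0], 0.06]

```text
t: 8.1
tool_pos: [0.3739, -0.3237, 0.1983]
tool_rot: [0.756, 0.654, 0.0, 0.003]
contact_force: [-0.6, 0.5, -0.2]
grip_width: 0.626
grip_force: 0.0
```

```bash
python3 -c "
from h import *
rows()
d,im=grab('top','t3'); u0,v0=proj(d,(.75,.02,.0)).astype(int);u1,v1=proj(d,(.3,-.45,.0)).astype(int); print(u0,v0); cv2.imwrite('pics/t3c.png',cv2.resize(im[v0:v1,u0:u1],None,fx=5,fy=5,interpolation=2)); print(im[v0:v1,u0:u1].shape)"
```

```text
t 8.1 tcp [ 0.3739 -0.3237  0.1983] heading -8.31 grip 57.1 0.0 F [-0.6  0.5 -0.2]
259 140
(103, 111, 3)
```

View pics/t3c.png

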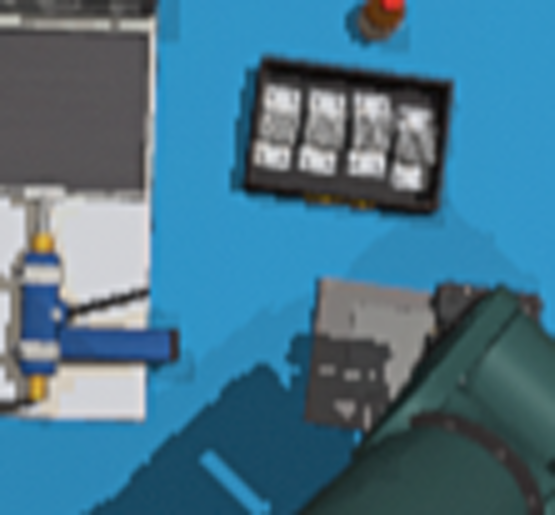

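Crop: four sinks in the open tub at (278,130), (322,132), (372,135), (412,148); the lid lies flat on the bench at (390,360) and the tub hasn't moved.

```bash
cat > sinks.py <<'E'
from h import *
import sys
def find(cx,cy,hx,hy,z,d=None,im=None,thr=95,n=4):
    if d is None: d,im=grab("top")
    S=6; big=cv2.resize(im,None,fx=S,fy=S,interpolation=cv2.INTER_CUBIC); hsv=cv2.cvtColor(big,cv2.COLOR_BGR2HSV)
    m=((hsv[...,1]<80)&(hsv[...,2]>thr)).astype(np.uint8)*255
    roi=np.zeros_like(m); poly=np.array([(proj(d,(cx+a,cy+b,z))+.5)*S for a,b in((-hx,-hy),(-hx,hy),(hx,hy),(hx,-hy))]).astype(int); cv2.fillPoly(roi,[poly],255)
    m&=roi; m=cv2.morphologyEx(m,cv2.MORPH_CLOSE,np.ones((int(1.2*S),S//3),np.uint8))
    cs,_=cv2.findContours(m,cv2.RETR_EXTERNAL,cv2.CHAIN_APPROX_NONE); out=[]
    for c in sorted(cs,key=cv2.contourArea)[::-1][:n]:
        if cv2.contourArea(c)<S*S*25: continue
        P=np.array([ray(d,u/S-.5,v/S-.5,z)[:2] for u,v in c[:,0,:].astype(float)])
        r=cv2.minAreaRect((P*1000).astype(np.float32)); (w,h),a=r[1],r[2]
        if h>w: a-=90; w,h=h,w
        print("sink c",np.round(r[0],1),"size",round(w),round(h),"yaw",round((a+90)%180-90,1))
E
cat > t.py <<'E'
from sinks import *
h=np.radians(-8.3)
d,im=grab("top")
find(.6256,-.274,.052,.075,.010,d,im)
yl=cv2.inRange(cv2.cvtColor(im,cv2.COLOR_BGR2HSV),(20,130,110),(35,255,255))
E
python3 t.py
```

```text
sink c [ 624.7 -314.9] size 83 73 yaw -6.2
sink c [ 633.4 -256.4] size 75 36 yaw -10.8
sink c [ 637.9 -217.7] size 75 34 yaw -7.9
```

```bash
sed -i 's/find(.*/for t in (130,160):\n    find(.6256,-.274,.052,.075,.010,d,im,thr=t)/' t.py; python3 t.py
```

```text
sink c [ 630.6 -296.7] size 72 33 yaw -6.8
sink c [ 633.4 -256.4] size 71 33 yaw -10.8
sink c [ 638.  -217.5] size 71 31 yaw -8.6
sink c [ 632.3 -335.4] size 47 27 yaw 2.0
sink c [ 652.  -259.3] size 31 29 yaw -9.6
sink c [ 657.4 -221.1] size 31 29 yaw -1.0
sink c [ 606.9 -293.6] size 29 18 yaw 89.7
```

```bash
python3 -c "
from h import *
rows((.636,-.2175,.13,-8.5),(.636,-.2175,.031,-8.5))"
```

```text
t 8.25 tcp [ 0.372  -0.3219  0.1938] heading -8.31 grip 59.4 0.0 F [-0.3  0.7 -0.9]
(0.636, -0.2175, 0.13, -8.5) -> [0.1414, 0.2462, 0.0636] [-0.001, -0.001, 0.003]
(0.636, -0.2175, 0.031, -8.5) -> [0.1413, 0.2463, 0.1626] [-0.001, -0.001, 0.003]
```

>>> carry_out:
  deltas:
    - [[0.141, 0.246, 0.063], [0, 0, 0], 0.056]
    - [[0.141, 0.246, 0.063], [0, 0, 0], 0.056]
    - [[0.141, 0.246, 0.063], [0, 0, 0], 0.056]
    - [[0.141, 0.246, 0.063], [0, 0, 0], 0.056]
    - [[0.141, 0.246, 0.063], [0, 0, 0], 0.056]
    - [[0.141, 0.246, 0.063], [0, 0, 0], 0.056]
    - [[0.141, 0.246, 0.11], [0, 0, 0], 0.056]
    - [[0.141, 0.246, 0.155], [0, 0, 0], 0.056]
    - [[0.141, 0.246, 0.162], [0, 0, 0], 0.056]
    - [[0.141, 0.246, 0.162], [0, 0, 0], 0.02]
    - [[0.141, 0.246, 0.162], [0, 0, 0], 0.02]
    - [[0.141, 0.246, 0.162], [0, 0, 0], 0.02]

```text
t: 9.75
tool_pos: [0.6371, -0.2187, 0.0342]
tool_rot: [0.757, 0.654, 0.0, 0.001]
contact_force: [-2.9, 0.2, 7.7]
grip_width: 0.328
grip_force: 29.9
```

```bash
python3 -c "
from h import *
rows((.636,-.2175,.13,-8.5),(.646,.044,.13,-1.7),(.646,.044,.034,-1.7))"
```

```text
t 9.75 tcp [ 0.6371 -0.2187  0.0342] heading -8.31 grip 29.9 29.9 F [-2.9  0.2  7.7]
(0.636, -0.2175, 0.13, -8.5) -> [0.001, -0.001, -0.0958] [0.002, 0.0, 0.003]
(0.646, 0.044, 0.13, -1.7) -> [0.2612, -0.0289, -0.0959] [0.002, 0.001, -0.115]
(0.646, 0.044, 0.034, -1.7) -> [0.2612, -0.0291, 0.0001] [0.002, 0.001, -0.115]
```

>>> carry_out:
  deltas:
    - [[0, 0, -0.05], [0, 0, 0], 0.02]
    - [[0, 0, -0.096], [0, 0, 0], 0.02]
    - [[0.06, -0.005, -0.096], [0, 0, -0.05], 0.02]
    - [[0.12, -0.01, -0.096], [0, 0, -0.115], 0.02]
    - [[0.18, -0.018, -0.096], [0, 0, -0.115], 0.02]
    - [[0.24, -0.026, -0.096], [0, 0, -0.115], 0.02]
    - [[0.261, -0.029, -0.096], [0, 0, -0.115], 0.02]
    - [[0.261, -0.029, -0.096], [0, 0, -0.115], 0.02]
    - [[0.261, -0.029, -0.055], [0, 0, -0.115], 0.02]
    - [[0.261, -0.029, -0.02], [0, 0, -0.115], 0.02]
    - [[0.261, -0.029, -0.006], [0, 0, -0.115], 0.02]
    - [[0.261, -0.029, -0.006], [0, 0, -0.115], 0.02]

```text
t: 11.25
tool_pos: [0.6454, 0.0432, 0.0386]
tool_rot: [0.718, 0.696, -0.0, -0.0]
contact_force: [0.2, -0.1, -0.7]
grip_width: 0.328
grip_force: 30.0
```

```bash
python3 -c "
from h import *
rows((.646,.044,.13,-1.7),(.631,-.2564,.13,-8.3),(.631,-.2564,.033,-8.3))"
```

```text
t 11.25 tcp [0.6454 0.0432 0.0386] heading -1.77 grip 29.9 30.0 F [ 0.2 -0.1 -0.7]
(0.646, 0.044, 0.13, -1.7) -> [0.0008, 0.0006, -0.0914] [-0.001, 0.0, -0.001]
(0.631, -0.2564, 0.13, -8.3) -> [-0.2999, -0.0052, -0.0914] [-0.001, 0.0, 0.114]
(0.631, -0.2564, 0.033, -8.3) -> [-0.2999, -0.0051, 0.0056] [-0.001, 0.0, 0.114]
```

>>> carry_out:
  deltas:
    - [[0, 0, 0.002], [0, 0, 0], 0.02]
    - [[0, 0, 0.002], [0, 0, 0], 0.046]
    - [[0, 0, 0.002], [0, 0, 0], 0.046]
    - [[0, 0, -0.03], [0, 0, 0], 0.046]
    - [[0, 0, -0.091], [0, 0, 0], 0.056]
    - [[-0.06, -0.001, -0.091], [0, 0, 0.03], 0.056]
    - [[-0.12, -0.002, -0.091], [0, 0, 0.06], 0.056]
    - [[-0.18, -0.003, -0.091], [0, 0, 0.114], 0.056]
    - [[-0.24, -0.004, -0.091], [0, 0, 0.114], 0.056]
    - [[-0.3, -0.005, -0.091], [0, 0, 0.114], 0.056]
    - [[-0.3, -0.005, -0.091], [0, 0, 0.114], 0.056]
    - [[-0.3, -0.005, -0.06], [0, 0, 0.114], 0.056]

```text
t: 12.75
tool_pos: [0.6327, -0.2565, 0.1006]
tool_rot: [0.756, 0.654, 0.001, 0.002]
contact_force: [0.9, -0.3, -0.2]
grip_width: 0.612
grip_force: 0.0
```

```bash
python3 -c "
from h import *
rows((.631,-.2564,.033,-8.3))
d,im=grab('top','t4'); u0,v0=proj(d,(.75,.1,.0)).astype(int);u1,v1=proj(d,(.5,-.4,.0)).astype(int); print(u0,v0); cv2.imwrite('pics/t4c.png',cv2.resize(im[v0:v1,u0:u1],None,fx=6,fy=6,interpolation=2))"
```

```text
t 12.75 tcp [ 0.6327 -0.2565  0.1006] heading -8.31 grip 55.8 0.0 F [ 0.9 -0.3 -0.2]
(0.631, -0.2564, 0.033, -8.3) -> [-0.0, -0.002, 0.0676] [0.004, 0.001, -0.0]
241 140
```

View pics/t4c.png

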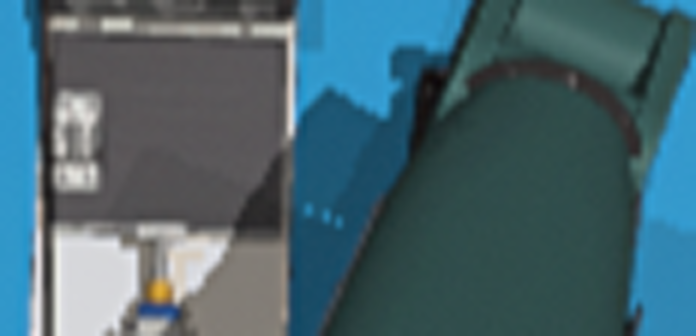

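Crop: the first sink stands flat in the tray at (77,140), near its left side; the tray's centre is at about (168,130), so the later slots go 4 mm more to -y.

>>> carry_out:
  deltas:
    - [[0, -0.001, 0.05], [0, 0, 0], 0.056]
    - [[0, -0.001, 0.067], [0, 0, 0], 0.056]
    - [[0, -0.001, 0.069], [0, 0, 0], 0.056]
    - [[0, -0.001, 0.069], [0, 0, 0], 0.056]
    - [[0, -0.001, 0.069], [0, 0, 0], 0.02]
    - [[0, -0.001, 0.069], [0, 0, 0], 0.02]
    - [[0, -0.001, 0.069], [0, 0, 0], 0.02]
    - [[0, -0.001, 0.069], [0, 0, 0], 0.02]

```text
t: 13.8
tool_pos: [0.6306, -0.2556, 0.0302]
tool_rot: [0.756, 0.654, 0.0, 0.0]
contact_force: [-1.6, 0.4, 6.4]
grip_width: 0.326
grip_force: 30.0
```

```bash
python3 -c "
from h import *
rows((.645,.001,.13,-1.7),(.645,.001,.036,-1.7))"
```

```text
t 13.8 tcp [ 0.6306 -0.2556  0.0302] heading -8.25 grip 29.7 30.0 F [-1.6  0.4  6.4]
(0.645, 0.001, 0.13, -1.7) -> [0.256, -0.0225, -0.0999] [0.0, 0.0, -0.114]
(0.645, 0.001, 0.036, -1.7) -> [0.256, -0.0226, -0.0059] [0.0, 0.0, -0.114]
```

>>> carry_out:
  deltas:
    - [[0, 0, -0.05], [0, 0, 0], 0.02]
    - [[0, 0, -0.1], [0, 0, 0], 0.02]
    - [[0.06, -0.005, -0.1], [0, 0, -0.05], 0.02]
    - [[0.12, -0.01, -0.1], [0, 0, -0.114], 0.02]
    - [[0.18, -0.016, -0.1], [0, 0, -0.114], 0.02]
    - [[0.24, -0.021, -0.1], [0, 0, -0.114], 0.02]
    - [[0.256, -0.0225, -0.1], [0, 0, -0.114], 0.02]
    - [[0.256, -0.0225, -0.1], [0, 0, -0.114], 0.02]
    - [[0.256, -0.0225, -0.055], [0, 0, -0.114], 0.02]
    - [[0.256, -0.0225, -0.02], [0, 0, -0.114], 0.02]
    - [[0.256, -0.0225, -0.004], [0, 0, -0.114], 0.02]
    - [[0.256, -0.0225, -0.003], [0, 0, -0.114], 0.02]

```text
t: 15.3
tool_pos: [0.6448, 0.0, 0.0322]
tool_rot: [0.718, 0.696, -0.0, -0.0]
contact_force: [0.3, -0.0, -0.6]
grip_width: 0.327
grip_force: 30.0
```

```bash
python3 -c "
from h import *
rows((.645,.001,.13,-1.7),(.6285,-.2965,.13,-8.3),(.6285,-.2965,.033,-8.3))"
```

```text
t 15.3 tcp [0.6448 0.     0.0322] heading -1.78 grip 29.8 30.0 F [ 0.3 -0.  -0.6]
(0.645, 0.001, 0.13, -1.7) -> [0.001, 0.0001, -0.0978] [-0.001, 0.0, -0.001]
(0.6285, -0.2965, 0.13, -8.3) -> [-0.2969, -0.0071, -0.0978] [-0.001, 0.0, 0.114]
(0.6285, -0.2965, 0.033, -8.3) -> [-0.2969, -0.007, -0.0008] [-0.001, 0.0, 0.114]
```

>>> carry_out:
  deltas:
    - [[0, 0, 0], [0, 0, 0], 0.046]
    - [[0, 0, 0], [0, 0, 0], 0.046]
    - [[0, 0, -0.03], [0, 0, 0], 0.046]
    - [[0, 0, -0.09], [0, 0, 0], 0.056]
    - [[-0.06, -0.001, -0.098], [0, 0, 0.03], 0.056]
    - [[-0.12, -0.002, -0.098], [0, 0, 0.06], 0.056]
    - [[-0.18, -0.003, -0.098], [0, 0, 0.114], 0.056]
    - [[-0.24, -0.005, -0.098], [0, 0, 0.114], 0.056]
    - [[-0.297, -0.007, -0.098], [0, 0, 0.114], 0.056]
    - [[-0.297, -0.007, -0.098], [0, 0, 0.114], 0.056]
    - [[-0.297, -0.007, -0.06], [0, 0, 0.114], 0.056]
    - [[-0.297, -0.007, -0.03], [0, 0, 0.114], 0.056]

```text
t: 16.8
tool_pos: [0.6289, -0.2948, 0.0622]
tool_rot: [0.756, 0.655, 0.0, 0.0]
contact_force: [0.2, 0.7, 0.3]
grip_width: 0.62
grip_force: 0.0
```

```bash
python3 -c "
from h import *
rows((.6285,-.2965,.033,-8.3))"
```

```text
t 16.8 tcp [ 0.6289 -0.2948  0.0622] heading -8.23 grip 56.5 0.0 F [0.2 0.7 0.3]
(0.6285, -0.2965, 0.033, -8.3) -> [-0.0017, -0.0001, 0.0292] [0.0, 0.0, 0.001]
```

>>> carry_out:
  deltas:
    - [[-0.001, 0, 0.027], [0, 0, 0], 0.056]
    - [[-0.001, 0, 0.03], [0, 0, 0], 0.056]
    - [[-0.001, 0, 0.03], [0, 0, 0], 0.02]
    - [[-0.001, 0, 0.03], [0, 0, 0], 0.02]
    - [[-0.001, 0, 0.03], [0, 0, 0], 0.02]
    - [[-0.001, 0, 0.03], [0, 0, 0], 0.02]

```text
t: 17.55
tool_pos: [0.6293, -0.2967, 0.0337]
tool_rot: [0.756, 0.654, 0.0, 0.001]
contact_force: [-1.3, 2.1, 7.1]
grip_width: 0.325
grip_force: 30.0
```

```bash
python3 -c "
from h import *
rows((.644,-.04,.13,-1.7),(.644,-.04,.036,-1.7))"
```

```text
t 17.55 tcp [ 0.6293 -0.2967  0.0337] heading -8.26 grip 29.6 30.0 F [-1.3  2.1  7.1]
(0.644, -0.04, 0.13, -1.7) -> [0.2561, -0.0222, -0.0964] [0.001, 0.0, -0.114]
(0.644, -0.04, 0.036, -1.7) -> [0.2562, -0.0223, -0.0024] [0.001, 0.0, -0.114]
```

>>> carry_out:
  deltas:
    - [[0, 0, -0.05], [0, 0, 0], 0.02]
    - [[0, 0, -0.098], [0, 0, 0], 0.02]
    - [[0.06, -0.005, -0.098], [0, 0, -0.05], 0.02]
    - [[0.12, -0.01, -0.098], [0, 0, -0.114], 0.02]
    - [[0.18, -0.016, -0.098], [0, 0, -0.114], 0.02]
    - [[0.24, -0.021, -0.098], [0, 0, -0.114], 0.02]
    - [[0.256, -0.0225, -0.098], [0, 0, -0.114], 0.02]
    - [[0.256, -0.0225, -0.09], [0, 0, -0.114], 0.02]
    - [[0.256, -0.0225, -0.05], [0, 0, -0.114], 0.02]
    - [[0.256, -0.0225, -0.02], [0, 0, -0.114], 0.02]
    - [[0.256, -0.0225, -0.004], [0, 0, -0.114], 0.02]
    - [[0.256, -0.0225, -0.003], [0, 0, -0.114], 0.02]

```text
t: 19.05
tool_pos: [0.643, -0.0411, 0.0348]
tool_rot: [0.718, 0.696, -0.0, -0.0]
contact_force: [0.2, 0.1, -0.3]
grip_width: 0.325
grip_force: 30.0
```

```bash
python3 -c "
from h import *
rows((.644,-.04,.13,-1.7),(.6195,-.333,.13,-8.3),(.6195,-.333,.033,-8.3))"
```

```text
t 19.05 tcp [ 0.643  -0.0411  0.0348] heading -1.79 grip 29.6 30.0 F [ 0.2  0.1 -0.3]
(0.644, -0.04, 0.13, -1.7) -> [0.0011, 0.0008, -0.0952] [-0.001, 0.0, -0.001]
(0.6195, -0.333, 0.13, -8.3) -> [-0.2925, -0.0145, -0.0952] [-0.001, 0.0, 0.114]
(0.6195, -0.333, 0.033, -8.3) -> [-0.2925, -0.0144, 0.0018] [-0.001, 0.0, 0.114]
```

>>> carry_out:
  deltas:
    - [[0, 0, 0.001], [0, 0, 0], 0.046]
    - [[0, 0, 0.001], [0, 0, 0], 0.046]
    - [[0, 0, -0.03], [0, 0, 0], 0.046]
    - [[0, 0, -0.09], [0, 0, 0], 0.056]
    - [[-0.06, -0.003, -0.095], [0, 0, 0.03], 0.056]
    - [[-0.12, -0.006, -0.095], [0, 0, 0.06], 0.056]
    - [[-0.18, -0.009, -0.095], [0, 0, 0.114], 0.056]
    - [[-0.24, -0.012, -0.095], [0, 0, 0.114], 0.056]
    - [[-0.29, -0.0145, -0.095], [0, 0, 0.114], 0.056]
    - [[-0.29, -0.0145, -0.095], [0, 0, 0.114], 0.056]
    - [[-0.29, -0.0145, -0.095], [0, 0, 0.114], 0.056]
    - [[-0.29, -0.0145, -0.06], [0, 0, 0.114], 0.056]

```text
t: 20.55
tool_pos: [0.6219, -0.3291, 0.0979]
tool_rot: [0.756, 0.655, 0.001, 0.002]
contact_force: [1.1, -0.7, -0.1]
grip_width: 0.61
grip_force: 0.0
```

```bash
python3 -c "
from h import *
rows((.6195,-.331,.033,-8.3))
d,im=grab('side','s5'); u,v=proj(d,(.62,-.3,.05)).astype(int); cv2.imwrite('pics/s5c.png',cv2.resize(im[v-60:v+50,u-110:u+50],None,fx=5,fy=5,interpolation=2))"
```

```text
t 20.55 tcp [ 0.6219 -0.3291  0.0979] heading -8.19 grip 55.6 0.0 F [ 1.1 -0.7 -0.1]
(0.6195, -0.331, 0.033, -8.3) -> [-0.0021, -0.0024, 0.0649] [0.004, 0.002, 0.002]
```

View pics/s5c.png

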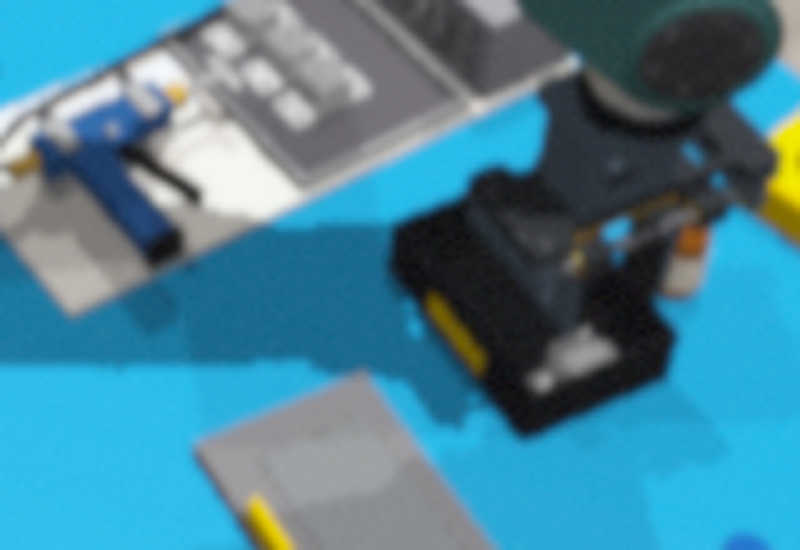

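Side crop: three sinks stand flat in the tray (290,60), the fourth is in the tub (580,350) between the fingers.

>>> carry_out:
  deltas:
    - [[-0.001, -0.001, 0.04], [0, 0, 0], 0.056]
    - [[-0.001, -0.001, 0.062], [0, 0, 0], 0.056]
    - [[-0.001, -0.001, 0.065], [0, 0, 0], 0.056]
    - [[-0.001, -0.001, 0.065], [0, 0, 0], 0.056]
    - [[-0.001, -0.001, 0.065], [0, 0, 0], 0.02]
    - [[-0.001, -0.001, 0.065], [0, 0, 0], 0.02]
    - [[-0.001, -0.001, 0.065], [0, 0, 0], 0.02]
    - [[-0.001, -0.001, 0.065], [0, 0, 0], 0.02]

```text
t: 21.6
tool_pos: [0.6191, -0.3304, 0.0311]
tool_rot: [0.756, 0.654, 0.0, 0.0]
contact_force: [-1.3, 1.3, 7.3]
grip_width: 0.328
grip_force: 30.0
```

```bash
python3 -c "
from h import *
rows((.643,-.079,.13,-1.7),(.643,-.079,.036,-1.7))"
```

```text
t 21.6 tcp [ 0.6191 -0.3304  0.0311] heading -8.25 grip 29.9 30.0 F [-1.3  1.3  7.3]
(0.643, -0.079, 0.13, -1.7) -> [0.2522, -0.0124, -0.0989] [0.0, 0.0, -0.114]
(0.643, -0.079, 0.036, -1.7) -> [0.2522, -0.0124, -0.0049] [0.0, 0.0, -0.114]
```

>>> carry_out:
  deltas:
    - [[0, 0, -0.05], [0, 0, 0], 0.02]
    - [[0, 0, -0.099], [0, 0, 0], 0.02]
    - [[0.06, -0.003, -0.099], [0, 0, -0.05], 0.02]
    - [[0.12, -0.006, -0.099], [0, 0, -0.114], 0.02]
    - [[0.18, -0.009, -0.099], [0, 0, -0.114], 0.02]
    - [[0.24, -0.012, -0.099], [0, 0, -0.114], 0.02]
    - [[0.252, -0.0125, -0.099], [0, 0, -0.114], 0.02]
    - [[0.252, -0.0125, -0.09], [0, 0, -0.114], 0.02]
    - [[0.252, -0.0125, -0.05], [0, 0, -0.114], 0.02]
    - [[0.252, -0.0125, -0.02], [0, 0, -0.114], 0.02]
    - [[0.252, -0.0125, -0.004], [0, 0, -0.114], 0.02]
    - [[0.252, -0.0125, -0.003], [0, 0, -0.114], 0.02]

```text
t: 23.1
tool_pos: [0.6424, -0.0802, 0.0327]
tool_rot: [0.718, 0.696, -0.0, -0.0]
contact_force: [-0.7, 0.5, -0.3]
grip_width: 0.325
grip_force: 30.0
```

>>> carry_out:
  deltas:
    - [[0, 0, 0.001], [0, 0, 0], 0.046]
    - [[0, 0, 0.001], [0, 0, 0], 0.046]
    - [[0, 0, -0.03], [0, 0, 0], 0.046]
    - [[0, 0, -0.09], [0, 0, 0], 0.046]
    - [[0, -0.06, -0.1], [0, 0, 0], 0.08]
    - [[0, -0.12, -0.1], [0, 0, 0], 0.08]
    - [[0, -0.18, -0.1], [0, 0, 0], 0.08]
    - [[0, -0.18, -0.1], [0, 0, 0], 0.08]
    - [[0, -0.18, -0.1], [0, 0, 0], 0.08]

```text
t: 24.22
tool_pos: [0.4639, -0.0739, 0.1345]
tool_rot: [0.718, 0.696, 0.001, 0.001]
contact_force: [0.7, 0.1, 0.3]
grip_width: 0.878
grip_force: 0.0
```

```bash
python3 -c "
from h import *
rows((.451,-.087,.13,-1.7))
d,im=grab('top','t6'); u0,v0=proj(d,(.76,.12,.0)).astype(int);u1,v1=proj(d,(.36,-.4,.0)).astype(int); print(u0,v0); cv2.imwrite('pics/t6c.png',cv2.resize(im[v0:v1,u0:u1],None,fx=6,fy=6,interpolation=2))"
```

```text
t 24.23 tcp [ 0.4639 -0.0739  0.1345] heading -1.73 grip 80.0 0.0 F [0.7 0.1 0.3]
(0.451, -0.087, 0.13, -1.7) -> [-0.0135, -0.0125, 0.0045] [0.002, 0.0, -0.0]
236 138
```

View pics/t6c.png

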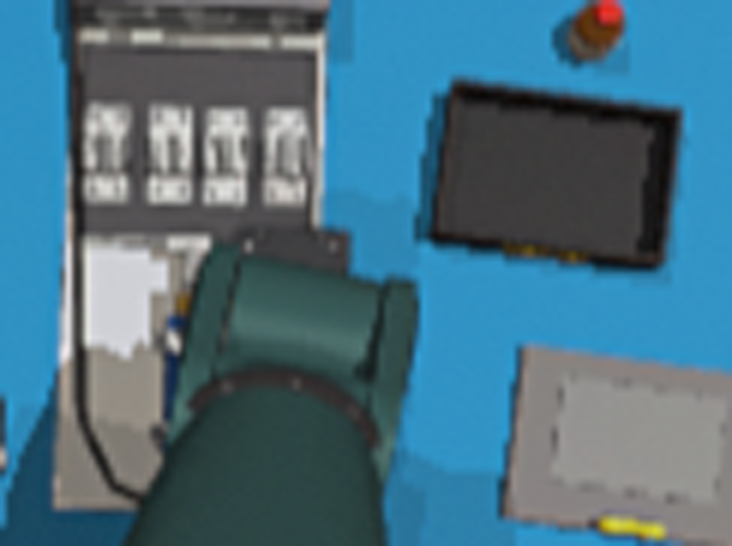

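Crop: four sinks flat and apart in the tray at (107..288,155), the tub empty. Next the trigger.

```bash
python3 -c "
from h import *
rows((.4545,-.082,.13,-1.7),(.4545,-.082,.052,-1.7))"
```

```text
t 24.27 tcp [ 0.4642 -0.0739  0.1344] heading -1.72 grip 79.8 0.0 F [ 0.2 -0.   0.4]
(0.4545, -0.082, 0.13, -1.7) -> [-0.0084, -0.0095, 0.0044] [0.002, 0.0, -0.0]
(0.4545, -0.082, 0.052, -1.7) -> [-0.0084, -0.0097, 0.0824] [0.002, 0.0, -0.0]
```

>>> carry_out:
  deltas:
    - [[-0.008, -0.009, 0.0], [0, 0, 0], 0.091]
    - [[-0.008, -0.009, 0.0], [0, 0, 0], 0.091]
    - [[-0.008, -0.009, 0.03], [0, 0, 0], 0.091]
    - [[-0.008, -0.009, 0.06], [0, 0, 0], 0.091]
    - [[-0.008, -0.009, 0.08], [0, 0, 0], 0.091]
    - [[-0.008, -0.009, 0.08], [0, 0, 0], 0.091]
    - [[-0.008, -0.009, 0.08], [0, 0, 0], 0.091]

```text
t: 25.15
tool_pos: [0.454, -0.0815, 0.0542]
tool_rot: [0.718, 0.696, 0.0, 0.0]
contact_force: [0.5, 0.2, -0.6]
grip_width: 0.998
grip_force: 0.0
```

```bash
python3 -c "
from h import *
rows((.450,-.082,.052,-1.7))
d,im=grab('side','s7'); u,v=proj(d,(.46,-.08,.05)).astype(int); cv2.imwrite('pics/s7c.png',cv2.resize(im[v-45:v+45,u-60:u+60],None,fx=6,fy=6,interpolation=2))"
```

```text
t 25.15 tcp [ 0.454  -0.0815  0.0542] heading -1.72 grip 91.0 0.0 F [ 0.5  0.2 -0.6]
(0.45, -0.082, 0.052, -1.7) -> [-0.0006, -0.004, 0.0022] [0.001, 0.0, -0.0]
```

View pics/s7c.png

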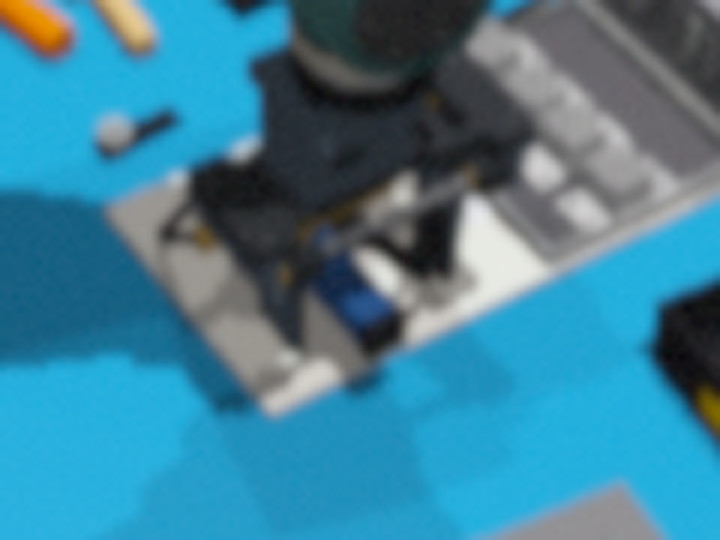

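Side crop: one finger is behind the blue handle (280,310), the other in front of the lever (440,240).

>>> carry_out:
  deltas:
    - [[0, -0.004, 0.001], [0, 0, 0], 0.08]
    - [[0, -0.004, 0.001], [0, 0, 0], 0.06]
    - [[0, -0.004, 0.001], [0, 0, 0], 0.05]
    - [[0, -0.004, 0.001], [0, 0, 0], 0.036]
    - [[0, -0.004, 0.001], [0, 0, 0], 0.036]
    - [[0, -0.004, 0.001], [0, 0, 0], 0.036]
    - [[0, -0.004, 0.001], [0, 0, 0], 0.036]

```text
t: 26.08
tool_pos: [0.45, -0.0816, 0.053]
tool_rot: [0.718, 0.696, 0.0, 0.0]
contact_force: [2.0, -5.9, 5.4]
grip_width: 0.435
grip_force: 30.1
```

```bash
python3 -c "
from h import *
rows()"
```

```text
t 26.07 tcp [ 0.45   -0.0816  0.053 ] heading -1.79 grip 39.7 30.1 F [ 2.  -5.9  5.4]
```

Opening 39.7 mm at 30 N: fully home. I hold it for over 2 s, as the grip may slacken once.

>>> carry_out:
  deltas:
    - [[0, 0, 0], [0, 0, 0], 0.036]
    - [[0, 0, 0], [0, 0, 0], 0.036]
    - [[0, 0, 0], [0, 0, 0], 0.036]
    - [[0, 0, 0], [0, 0, 0], 0.036]
    - [[0, 0, 0], [0, 0, 0], 0.036]
    - [[0, 0, 0], [0, 0, 0], 0.036]
    - [[0, 0, 0], [0, 0, 0], 0.036]
    - [[0, 0, 0], [0, 0, 0], 0.036]
    - [[0, 0, 0], [0, 0, 0], 0.036]
    - [[0, 0, 0], [0, 0, 0], 0.036]
    - [[0, 0, 0], [0, 0, 0], 0.036]
    - [[0, 0, 0], [0, 0, 0], 0.036]

```text
t: 27.58
tool_pos: [0.45, -0.0816, 0.053]
tool_rot: [0.718, 0.696, 0.0, 0.0]
contact_force: [1.9, -6.4, 5.2]
grip_width: 0.43
grip_force: 30.1
```

>>> carry_out:
  deltas:
    - [[0, 0, 0], [0, 0, 0], 0.036]
    - [[0, 0, 0], [0, 0, 0], 0.036]
    - [[0, 0, 0], [0, 0, 0], 0.036]
    - [[0, 0, 0], [0, 0, 0], 0.036]
    - [[0, 0, 0], [0, 0, 0], 0.036]
    - [[0, 0, 0], [0, 0, 0], 0.036]
    - [[0, 0, 0], [0, 0, 0], 0.036]
    - [[0, 0, 0], [0, 0, 0], 0.036]
    - [[0, 0, 0], [0, 0, 0], 0.036]
    - [[0, 0, 0], [0, 0, 0], 0.036]
    - [[0, 0, 0], [0, 0, 0], 0.036]
    - [[0, 0, 0], [0, 0, 0], 0.036]

```text
t: 29.08
tool_pos: [0.45, -0.0816, 0.053]
tool_rot: [0.718, 0.696, 0.0, 0.0]
contact_force: [1.3, -5.5, 3.8]
grip_width: 0.431
grip_force: 30.1
```

>>> carry_out:
  deltas:
    - [[0, 0, 0], [0, 0, 0], 0.036]
    - [[0, 0, 0], [0, 0, 0], 0.036]
    - [[0, 0, 0], [0, 0, 0], 0.036]
    - [[0, 0, 0], [0, 0, 0], 0.036]
    - [[0, 0, 0], [0, 0, 0], 0.036]
    - [[0, 0, 0], [0, 0, 0], 0.036]
    - [[0, 0, 0], [0, 0, 0], 0.036]
    - [[0, 0, 0], [0, 0, 0], 0.036]
    - [[0, 0, 0], [0, 0, 0], 0.036]
    - [[0, 0, 0], [0, 0, 0], 0.036]
    - [[0, 0, 0], [0, 0, 0], 0.036]
    - [[0, 0, 0], [0, 0, 0], 0.036]

```text
t: 30.58
tool_pos: [0.45, -0.0816, 0.053]
tool_rot: [0.718, 0.696, 0.0, 0.0]
contact_force: [1.5, -5.3, 4.5]
grip_width: 0.432
grip_force: 30.1
```

>>> carry_out:
  deltas:
    - [[0, 0.002, 0], [0, 0, 0], 0.06]
    - [[0, 0.004, 0], [0, 0, 0], 0.091]
    - [[0, 0.004, 0], [0, 0, 0], 0.091]
    - [[0, 0.004, 0], [0, 0, 0], 0.091]
    - [[0, 0.004, 0], [0, 0, 0], 0.091]
    - [[0, 0.004, 0], [0, 0, 0], 0.091]
    - [[0, 0.004, -0.03], [0, 0, 0], 0.091]
    - [[0, 0.004, -0.06], [0, 0, 0], 0.091]
    - [[0, 0.004, -0.12], [0, 0, 0], 0.091]
    - [[-0.06, 0.004, -0.14], [0, 0, 0], 0.06]
    - [[-0.12, 0.004, -0.14], [0, 0, 0], 0.056]
    - [[-0.12, 0.004, -0.14], [0, 0, 0], 0.056]

```text
t: 32.08
tool_pos: [0.4497, -0.2044, 0.1931]
tool_rot: [0.719, 0.695, 0.0, 0.001]
contact_force: [-0.0, -0.1, 0.1]
grip_width: 0.702
grip_force: 0.0
```

Run:
```python
from sinks import *
rows((.645,.044,.13,-1.7))
d,im=grab('top','t8')
for t in (130,): find(.648,-.017,.06,.085,.012,d,im,thr=t)
u0,v0=proj(d,(.76,.12,.0)).astype(int);u1,v1=proj(d,(.36,-.4,.0)).astype(int); cv2.imwrite('pics/t8c.png',cv2.resize(im[v0:v1,u0:u1],None,fx=6,fy=6,interpolation=2))
```

```text
t 32.08 tcp [ 0.4497 -0.2044  0.1931] heading -1.95 grip 64.0 0.0 F [-0.  -0.1  0.1]
(0.645, 0.044, 0.13, -1.7) -> [0.2549, 0.1867, 0.0631] [0.001, 0.001, -0.004]
sink c [6.463e+02 2.000e-01] size 72 32 yaw -1.5
sink c [644.7 -40.2] size 72 32 yaw -2.8
sink c [647.7  46.2] size 73 32 yaw -0.9
sink c [644.3 -85.4] size 71 34 yaw -1.5
```

View pics/t8c.png

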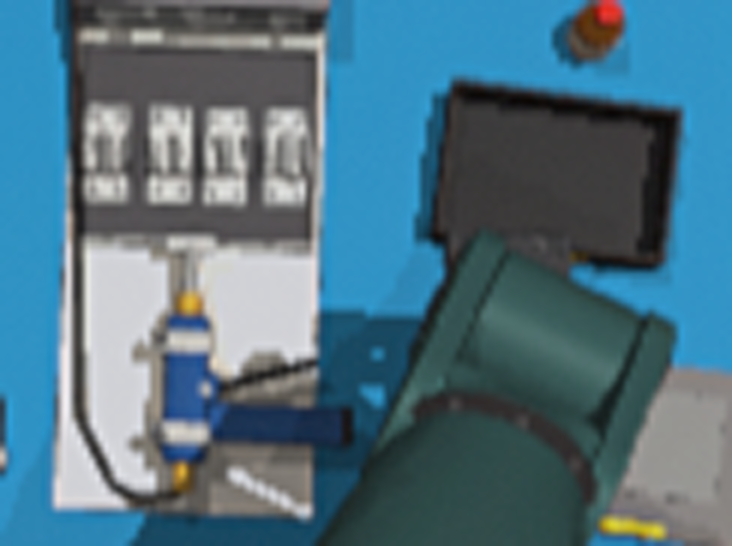

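Crop: lever released (sticking out at (270,375)), all four sinks still in the tray; measured centres agree with where I set them down.

>>> carry_out:
  deltas:
    - [[0.05, 0.037, 0.0], [0, 0, 0], 0.056]
    - [[0.1, 0.075, 0.02], [0, 0, 0], 0.056]
    - [[0.15, 0.11, 0.04], [0, 0, 0], 0.056]
    - [[0.2, 0.147, 0.06], [0, 0, 0], 0.056]
    - [[0.255, 0.187, 0.063], [0, 0, 0], 0.056]
    - [[0.255, 0.187, 0.063], [0, 0, 0], 0.056]
    - [[0.255, 0.187, 0.063], [0, 0, 0], 0.056]
    - [[0.255, 0.187, 0.1], [0, 0, 0], 0.056]

```text
t: 33.12
tool_pos: [0.6453, 0.0476, 0.0946]
tool_rot: [0.718, 0.696, 0.001, 0.001]
contact_force: [0.6, -0.7, -1.5]
grip_width: 0.613
grip_force: 0.0
```

```bash
python3 -c "
from h import *
rows((.645,.044,.034,-1.7))"
```

```text
t 33.12 tcp [0.6453 0.0476 0.0946] heading -1.72 grip 55.9 0.0 F [ 0.6 -0.7 -1.5]
(0.645, 0.044, 0.034, -1.7) -> [-0.0036, -0.0004, 0.0606] [0.004, -0.0, -0.0]
```

>>> carry_out:
  deltas:
    - [[-0.001, 0, 0.04], [0, 0, 0], 0.056]
    - [[-0.001, 0, 0.057], [0, 0, 0], 0.056]
    - [[-0.001, 0, 0.059], [0, 0, 0], 0.056]
    - [[-0.001, 0, 0.059], [0, 0, 0], 0.02]
    - [[-0.001, 0, 0.059], [0, 0, 0], 0.02]
    - [[-0.001, 0, 0.059], [0, 0, 0], 0.02]
    - [[-0.001, 0, 0.059], [0, 0, 0], 0.02]

```text
t: 34.0
tool_pos: [0.645, 0.047, 0.0346]
tool_rot: [0.718, 0.696, 0.0, 0.0]
contact_force: [-0.6, -0.3, 7.0]
grip_width: 0.324
grip_force: 30.0
```

```bash
python3 -c "
from h import *
rows((.615,.339,.13,0),(.615,.339,.034,0))"
```

```text
t 34.0 tcp [0.645  0.047  0.0346] heading -1.71 grip 29.6 30.0 F [-0.6 -0.3  7. ]
(0.615, 0.339, 0.13, 0) -> [0.291, -0.0386, -0.0954] [0.001, -0.0, -0.03]
(0.615, 0.339, 0.034, 0) -> [0.291, -0.0387, 0.0006] [0.001, -0.0, -0.03]
```

>>> carry_out:
  deltas:
    - [[0, 0, -0.05], [0, 0, 0], 0.02]
    - [[0, 0, -0.095], [0, 0, 0], 0.02]
    - [[0.06, -0.008, -0.095], [0, 0, -0.03], 0.02]
    - [[0.12, -0.016, -0.095], [0, 0, -0.03], 0.02]
    - [[0.18, -0.024, -0.095], [0, 0, -0.03], 0.02]
    - [[0.24, -0.032, -0.095], [0, 0, -0.03], 0.02]
    - [[0.291, -0.0387, -0.095], [0, 0, -0.03], 0.02]
    - [[0.291, -0.0387, -0.095], [0, 0, -0.03], 0.02]
    - [[0.291, -0.0387, -0.05], [0, 0, -0.03], 0.02]
    - [[0.291, -0.0387, -0.018], [0, 0, -0.03], 0.02]
    - [[0.291, -0.0387, -0.002], [0, 0, -0.03], 0.02]
    - [[0.291, -0.0387, -0.001], [0, 0, -0.03], 0.02]

```text
t: 35.5
tool_pos: [0.6146, 0.3384, 0.0343]
tool_rot: [0.707, 0.707, -0.0, -0.0]
contact_force: [0.1, 0.4, -1.7]
grip_width: 0.328
grip_force: 30.0
```

```bash
python3 -c "
from h import *
rows((.615,.339,.13,0),(.645,-.0,.13,-1.7),(.645,-.0,.034,-1.7))"
```

```text
t 35.5 tcp [0.6146 0.3384 0.0343] heading -0.03 grip 29.9 30.0 F [ 0.1  0.4 -1.7]
(0.615, 0.339, 0.13, 0) -> [0.0005, 0.0004, -0.0957] [-0.001, 0.0, -0.0]
(0.645, -0.0, 0.13, -1.7) -> [-0.3385, 0.0305, -0.0956] [-0.001, 0.0, 0.029]
(0.645, -0.0, 0.034, -1.7) -> [-0.3384, 0.0306, 0.0004] [-0.001, 0.0, 0.029]
```

>>> carry_out:
  deltas:
    - [[0, 0, 0.0005], [0, 0, 0], 0.046]
    - [[0, 0, 0.0005], [0, 0, 0], 0.046]
    - [[0, 0, -0.03], [0, 0, 0], 0.046]
    - [[0, 0, -0.09], [0, 0, 0], 0.056]
    - [[-0.06, 0.005, -0.096], [0, 0, 0.029], 0.056]
    - [[-0.12, 0.01, -0.096], [0, 0, 0.029], 0.056]
    - [[-0.18, 0.016, -0.096], [0, 0, 0.029], 0.056]
    - [[-0.24, 0.022, -0.096], [0, 0, 0.029], 0.056]
    - [[-0.3, 0.027, -0.096], [0, 0, 0.029], 0.056]
    - [[-0.339, 0.0305, -0.096], [0, 0, 0.029], 0.056]
    - [[-0.339, 0.0305, -0.096], [0, 0, 0.029], 0.056]
    - [[-0.339, 0.0305, -0.06], [0, 0, 0.029], 0.056]

```text
t: 37.0
tool_pos: [0.6471, 0.0, 0.0972]
tool_rot: [0.718, 0.697, 0.002, 0.002]
contact_force: [0.8, 0.5, -0.3]
grip_width: 0.618
grip_force: 0.0
```

Run:
```python
from sinks import *
rows((.645,0,.034,-1.7))
d,im=grab("top"); find(.615,.276,.062,.092,.012,d,im,thr=130)
```

```text
t 37.0 tcp [0.6471 0.     0.0972] heading -1.7 grip 56.3 0.0 F [ 0.8  0.5 -0.3]
(0.645, 0, 0.034, -1.7) -> [-0.0001, -0.0025, 0.0631] [0.006, -0.0, -0.0]
sink c [629.7 337.1] size 42 30 yaw 1.8
sink c [591.4 337.5] size 31 20 yaw 89.8
```

>>> carry_out:
  deltas:
    - [[0, 0, 0.04], [0, 0, 0], 0.056]
    - [[0, 0, 0.057], [0, 0, 0], 0.056]
    - [[0, 0, 0.06], [0, 0, 0], 0.056]
    - [[0, 0, 0.06], [0, 0, 0], 0.02]
    - [[0, 0, 0.06], [0, 0, 0], 0.02]
    - [[0, 0, 0.06], [0, 0, 0], 0.02]
    - [[0, 0, 0.06], [0, 0, 0], 0.02]

```text
t: 37.92
tool_pos: [0.6455, -0.0, 0.0355]
tool_rot: [0.717, 0.697, 0.0, 0.0]
contact_force: [-1.0, 0.7, 7.0]
grip_width: 0.328
grip_force: 30.0
```

```bash
python3 -c "
from h import *
rows((.615,.297,.13,0),(.615,.297,.034,0))"
```

```text
t 37.92 tcp [ 0.6455 -0.      0.0355] heading -1.67 grip 29.9 30.0 F [-1.   0.7  7. ]
(0.615, 0.297, 0.13, 0) -> [0.296, -0.039, -0.0945] [0.001, 0.0, -0.029]
(0.615, 0.297, 0.034, 0) -> [0.296, -0.0391, 0.0015] [0.001, 0.0, -0.029]
```

>>> carry_out:
  deltas:
    - [[0, 0, -0.05], [0, 0, 0], 0.02]
    - [[0, 0, -0.095], [0, 0, 0], 0.02]
    - [[0.06, -0.008, -0.095], [0, 0, -0.03], 0.02]
    - [[0.12, -0.016, -0.095], [0, 0, -0.03], 0.02]
    - [[0.18, -0.024, -0.095], [0, 0, -0.03], 0.02]
    - [[0.24, -0.032, -0.095], [0, 0, -0.03], 0.02]
    - [[0.296, -0.039, -0.095], [0, 0, -0.03], 0.02]
    - [[0.296, -0.039, -0.095], [0, 0, -0.03], 0.02]
    - [[0.296, -0.039, -0.05], [0, 0, -0.03], 0.02]
    - [[0.296, -0.039, -0.018], [0, 0, -0.03], 0.02]
    - [[0.296, -0.039, -0.002], [0, 0, -0.03], 0.02]
    - [[0.296, -0.039, -0.001], [0, 0, -0.03], 0.02]

```text
t: 39.42
tool_pos: [0.6147, 0.2964, 0.0353]
tool_rot: [0.707, 0.707, -0.0, -0.0]
contact_force: [0.3, 0.4, 0.1]
grip_width: 0.326
grip_force: 30.0
```

```bash
python3 -c "
from h import *
rows((.615,.297,.13,0),(.643,-.041,.13,-1.7),(.643,-.041,.034,-1.7))"
```

```text
t 39.42 tcp [0.6147 0.2964 0.0353] heading 0.02 grip 29.7 30.0 F [0.3 0.4 0.1]
(0.615, 0.297, 0.13, 0) -> [0.0006, 0.0003, -0.0947] [-0.001, 0.0, 0.0]
(0.643, -0.041, 0.13, -1.7) -> [-0.3374, 0.0281, -0.0947] [-0.001, 0.0, 0.03]
(0.643, -0.041, 0.034, -1.7) -> [-0.3374, 0.0282, 0.0013] [-0.001, 0.0, 0.03]
```

>>> carry_out:
  deltas:
    - [[0, 0, 0.0005], [0, 0, 0], 0.046]
    - [[0, 0, 0.0005], [0, 0, 0], 0.046]
    - [[0, 0, -0.03], [0, 0, 0], 0.046]
    - [[0, 0, -0.09], [0, 0, 0], 0.056]
    - [[-0.06, 0.005, -0.095], [0, 0, 0.03], 0.056]
    - [[-0.12, 0.01, -0.095], [0, 0, 0.03], 0.056]
    - [[-0.18, 0.015, -0.095], [0, 0, 0.03], 0.056]
    - [[-0.24, 0.02, -0.095], [0, 0, 0.03], 0.056]
    - [[-0.3, 0.025, -0.095], [0, 0, 0.03], 0.056]
    - [[-0.338, 0.0275, -0.095], [0, 0, 0.03], 0.056]
    - [[-0.338, 0.0275, -0.095], [0, 0, 0.03], 0.056]
    - [[-0.338, 0.0275, -0.06], [0, 0, 0.03], 0.056]

```text
t: 40.92
tool_pos: [0.6445, -0.041, 0.098]
tool_rot: [0.717, 0.697, 0.002, 0.002]
contact_force: [-0.3, 0.1, -0.3]
grip_width: 0.614
grip_force: 0.0
```

Run:
```python
from sinks import *
rows((.643,-.041,.034,-1.7))
d,im=grab("top"); find(.615,.276,.062,.092,.012,d,im,thr=110)
```

```text
t 40.92 tcp [ 0.6445 -0.041   0.098 ] heading -1.69 grip 56.0 0.0 F [-0.3  0.1 -0.3]
(0.643, -0.041, 0.034, -1.7) -> [-0.0, -0.0018, 0.064] [0.005, 0.0, 0.0]
sink c [615.9 339.7] size 71 36 yaw 0.3
sink c [616.2 296. ] size 72 33 yaw 0.1
```

>>> carry_out:
  deltas:
    - [[0, 0, 0.04], [0, 0, 0], 0.056]
    - [[0, 0, 0.058], [0, 0, 0], 0.056]
    - [[0, 0, 0.061], [0, 0, 0], 0.056]
    - [[0, 0, 0.061], [0, 0, 0], 0.02]
    - [[0, 0, 0.061], [0, 0, 0], 0.02]
    - [[0, 0, 0.061], [0, 0, 0], 0.02]
    - [[0, 0, 0.061], [0, 0, 0], 0.02]

```text
t: 41.85
tool_pos: [0.6429, -0.041, 0.0355]
tool_rot: [0.717, 0.697, 0.0, 0.0]
contact_force: [-1.3, 0.5, 6.9]
grip_width: 0.325
grip_force: 30.0
```

```bash
python3 -c "
from h import *
rows((.615,.255,.13,0),(.615,.255,.034,0))"
```

```text
t 41.85 tcp [ 0.6429 -0.041   0.0355] heading -1.67 grip 29.6 30.0 F [-1.3  0.5  6.9]
(0.615, 0.255, 0.13, 0) -> [0.2951, -0.0364, -0.0945] [0.001, 0.0, -0.029]
(0.615, 0.255, 0.034, 0) -> [0.2951, -0.0365, 0.0015] [0.001, 0.0, -0.029]
```

>>> carry_out:
  deltas:
    - [[0, 0, -0.05], [0, 0, 0], 0.02]
    - [[0, 0, -0.095], [0, 0, 0], 0.02]
    - [[0.06, -0.007, -0.095], [0, 0, -0.03], 0.02]
    - [[0.12, -0.014, -0.095], [0, 0, -0.03], 0.02]
    - [[0.18, -0.022, -0.095], [0, 0, -0.03], 0.02]
    - [[0.24, -0.029, -0.095], [0, 0, -0.03], 0.02]
    - [[0.295, -0.0365, -0.095], [0, 0, -0.03], 0.02]
    - [[0.295, -0.0365, -0.095], [0, 0, -0.03], 0.02]
    - [[0.295, -0.0365, -0.05], [0, 0, -0.03], 0.02]
    - [[0.295, -0.0365, -0.018], [0, 0, -0.03], 0.02]
    - [[0.295, -0.0365, -0.002], [0, 0, -0.03], 0.02]
    - [[0.295, -0.0365, -0.001], [0, 0, -0.03], 0.02]

```text
t: 43.35
tool_pos: [0.6146, 0.2543, 0.0353]
tool_rot: [0.707, 0.707, -0.0, -0.0]
contact_force: [-0.6, 0.6, -1.3]
grip_width: 0.326
grip_force: 30.0
```

```bash
python3 -c "
from h import *
rows((.615,.255,.13,0),(.643,-.082,.13,-1.7),(.643,-.082,.034,-1.7))"
```

```text
t 43.35 tcp [0.6146 0.2543 0.0353] heading 0.03 grip 29.7 30.0 F [-0.6  0.6 -1.3]
(0.615, 0.255, 0.13, 0) -> [0.0006, 0.0003, -0.0947] [-0.001, 0.0, 0.0]
(0.643, -0.082, 0.13, -1.7) -> [-0.3364, 0.0282, -0.0946] [-0.001, 0.0, 0.03]
(0.643, -0.082, 0.034, -1.7) -> [-0.3364, 0.0283, 0.0014] [-0.001, 0.0, 0.03]
```

>>> carry_out:
  deltas:
    - [[0, 0, 0.0005], [0, 0, 0], 0.046]
    - [[0, 0, 0.0005], [0, 0, 0], 0.046]
    - [[0, 0, -0.03], [0, 0, 0], 0.046]
    - [[0, 0, -0.09], [0, 0, 0], 0.056]
    - [[-0.06, 0.005, -0.095], [0, 0, 0.03], 0.056]
    - [[-0.12, 0.01, -0.095], [0, 0, 0.03], 0.056]
    - [[-0.18, 0.015, -0.095], [0, 0, 0.03], 0.056]
    - [[-0.24, 0.02, -0.095], [0, 0, 0.03], 0.056]
    - [[-0.3, 0.025, -0.095], [0, 0, 0.03], 0.056]
    - [[-0.337, 0.028, -0.095], [0, 0, 0.03], 0.056]
    - [[-0.337, 0.028, -0.095], [0, 0, 0.03], 0.056]
    - [[-0.337, 0.028, -0.06], [0, 0, 0.03], 0.056]

```text
t: 44.85
tool_pos: [0.6448, -0.0821, 0.098]
tool_rot: [0.717, 0.697, 0.002, 0.002]
contact_force: [0.1, 0.3, -0.3]
grip_width: 0.615
grip_force: 0.0
```

>>> carry_out:
  deltas:
    - [[0, 0, 0.04], [0, 0, 0], 0.056]
    - [[0, 0, 0.058], [0, 0, 0], 0.056]
    - [[0, 0, 0.061], [0, 0, 0], 0.056]
    - [[0, 0, 0.061], [0, 0, 0], 0.02]
    - [[0, 0, 0.061], [0, 0, 0], 0.02]
    - [[0, 0, 0.061], [0, 0, 0], 0.02]
    - [[0, 0, 0.061], [0, 0, 0], 0.02]

```text
t: 45.72
tool_pos: [0.6434, -0.0821, 0.0356]
tool_rot: [0.717, 0.697, 0.0, 0.0]
contact_force: [-2.0, 0.9, 7.0]
grip_width: 0.326
grip_force: 30.0
```

Run:
```python
from sinks import *
rows((.615,.215,.13,0),(.615,.215,.034,0))
d,im=grab("top"); find(.615,.276,.062,.092,.012,d,im,thr=110)
```

```text
t 45.73 tcp [ 0.6434 -0.0821  0.0356] heading -1.67 grip 29.7 30.0 F [-2.   0.9  7. ]
(0.615, 0.215, 0.13, 0) -> [0.2961, -0.0369, -0.0945] [0.001, 0.0, -0.029]
(0.615, 0.215, 0.034, 0) -> [0.2962, -0.037, 0.0015] [0.001, 0.0, -0.029]
sink c [615.6 256.8] size 73 35 yaw -0.1
sink c [615.9 339.7] size 71 36 yaw 0.2
sink c [616.2 296. ] size 72 33 yaw 0.1
```

>>> carry_out:
  deltas:
    - [[0, 0, -0.05], [0, 0, 0], 0.02]
    - [[0, 0, -0.095], [0, 0, 0], 0.02]
    - [[0.06, -0.007, -0.095], [0, 0, -0.03], 0.02]
    - [[0.12, -0.014, -0.095], [0, 0, -0.03], 0.02]
    - [[0.18, -0.022, -0.095], [0, 0, -0.03], 0.02]
    - [[0.24, -0.029, -0.095], [0, 0, -0.03], 0.02]
    - [[0.296, -0.037, -0.095], [0, 0, -0.03], 0.02]
    - [[0.296, -0.037, -0.095], [0, 0, -0.03], 0.02]
    - [[0.296, -0.037, -0.05], [0, 0, -0.03], 0.02]
    - [[0.296, -0.037, -0.018], [0, 0, -0.03], 0.02]
    - [[0.296, -0.037, -0.002], [0, 0, -0.03], 0.02]
    - [[0.296, -0.037, -0.001], [0, 0, -0.03], 0.02]

```text
t: 47.28
tool_pos: [0.6146, 0.2144, 0.0353]
tool_rot: [0.707, 0.707, -0.0, -0.0]
contact_force: [0.2, 0.2, -1.1]
grip_width: 0.329
grip_force: 30.0
```

>>> carry_out:
  deltas:
    - [[0, 0, 0.0005], [0, 0, 0], 0.046]
    - [[0, 0, 0.0005], [0, 0, 0], 0.046]
    - [[0, 0, -0.03], [0, 0, 0], 0.046]
    - [[0, 0, -0.09], [0, 0, 0], 0.046]
    - [[-0.06, -0.02, -0.13], [0, 0, 0], 0.04]
    - [[-0.12, -0.04, -0.16], [0, 0, 0], 0.04]
    - [[-0.18, -0.05, -0.16], [0, 0, 0], 0.04]
    - [[-0.24, -0.06, -0.16], [0, 0, 0], 0.04]
    - [[-0.24, -0.06, -0.16], [0, 0, 0], 0.04]

```text
t: 48.4
tool_pos: [0.5542, -0.0278, 0.1966]
tool_rot: [0.708, 0.706, 0.0, 0.001]
contact_force: [0.8, 0.4, -0.5]
grip_width: 0.442
grip_force: 0.0
```

```bash
cat > m1.py <<'E'
from sinks import *
d,im=grab("top",'t9')
find(.615,.276,.062,.092,.012,d,im,thr=110)
S=6; big=cv2.resize(im,None,fx=S,fy=S,interpolation=cv2.INTER_CUBIC); H,Sa,V=cv2.split(cv2.cvtColor(big,cv2.COLOR_BGR2HSV))
def box(mask,c,hx,hy,z,tag):
    roi=np.zeros(mask.shape,np.uint8); cv2.fillPoly(roi,[np.array([(proj(d,(c[0]+a,c[1]+b,z))+.5)*S for a,b in((-hx,-hy),(-hx,hy),(hx,hy),(hx,-hy))]).astype(int)],255)
    cs,_=cv2.findContours(mask.astype(np.uint8)*255&roi,cv2.RETR_EXTERNAL,cv2.CHAIN_APPROX_NONE); c=max(cs,key=cv2.contourArea)
    P=np.array([ray(d,u/S-.5,v/S-.5,z)[:2] for u,v in c[:,0,:].astype(float)]); r=cv2.minAreaRect((P*1000).astype(np.float32)); print(tag,np.round(r[0],1),np.round(r[1],1),round(r[2],1))
nb=~((H>92)&(H<112)&(Sa>120)&(V>60))
box(nb,(.626,-.274),.08,.105,.048,"tub")
box((Sa<60)&(V>60)&(V<200),(.43,-.33),.09,.115,.013,"lid")
box((H>20)&(H<35)&(Sa>110)&(V>100),(.38,-.325),.05,.05,.03,"tab")
E
python3 m1.py; python3 -c "
from h import *
rows((.373,-.322,.15,-8.3))"
```

```text
sink c [615.9 213.9] size 73 35 yaw -0.2
sink c [615.7 256.8] size 71 35 yaw -0.1
sink c [615.9 339.7] size 71 36 yaw 0.2
sink c [616.2 296. ] size 72 33 yaw 0.1
tub [ 621.3 -271.7] [167.4 120.3] 81.8
lid [ 431.3 -329.2] [176.9 125.7] 81.8
tab [ 375.3 -321.4] [46.2 11.2] 81.2
t 48.45 tcp [ 0.5544 -0.0277  0.1965] heading -0.08 grip 40.2 0.0 F [ 0.3 -1.5  0.2]
(0.373, -0.322, 0.15, -8.3) -> [-0.2945, -0.181, 0.0464] [0.001, 0.0, 0.144]
```

All four sinks lie apart on the pallet, and tub and lid are where expected (lid centre 1 mm from prediction). I fetch the lid.

>>> carry_out:
  deltas:
    - [[-0.05, -0.03, 0.0], [0, 0, 0.05], 0.04]
    - [[-0.1, -0.06, 0.0], [0, 0, 0.1], 0.04]
    - [[-0.15, -0.09, 0.01], [0, 0, 0.144], 0.04]
    - [[-0.2, -0.12, 0.02], [0, 0, 0.144], 0.04]
    - [[-0.25, -0.15, 0.03], [0, 0, 0.144], 0.04]
    - [[-0.2945, -0.181, 0.046], [0, 0, 0.144], 0.04]
    - [[-0.2945, -0.181, 0.046], [0, 0, 0.144], 0.04]
    - [[-0.2945, -0.181, 0.08], [0, 0, 0.144], 0.04]
    - [[-0.2945, -0.181, 0.09], [0, 0, 0.144], 0.04]
    - [[-0.2945, -0.181, 0.09], [0, 0, 0.144], 0.04]

```text
t: 49.7
tool_pos: [0.3745, -0.319, 0.1056]
tool_rot: [0.755, 0.655, -0.0, -0.001]
contact_force: [0.1, -0.1, 0.2]
grip_width: 0.439
grip_force: 0.0
```

```bash
python3 -c "
from h import *
rows((.373,-.322,.034,-8.3))"
```

```text
t 49.7 tcp [ 0.3745 -0.319   0.1056] heading -8.12 grip 40.0 0.0 F [ 0.1 -0.1  0.2]
(0.373, -0.322, 0.034, -8.3) -> [-0.0033, -0.001, 0.0716] [-0.001, -0.001, 0.003]
```

>>> carry_out:
  deltas:
    - [[-0.001, 0, 0.04], [0, 0, 0.003], 0.04]
    - [[-0.001, 0, 0.068], [0, 0, 0.003], 0.04]
    - [[-0.001, 0, 0.0715], [0, 0, 0.003], 0.04]
    - [[-0.001, 0, 0.0715], [0, 0, 0.003], 0.04]
    - [[-0.001, 0, 0.0715], [0, 0, 0.003], 0.0]
    - [[-0.001, 0, 0.0715], [0, 0, 0.003], 0.0]
    - [[-0.001, 0, 0.0715], [0, 0, 0.003], 0.0]
    - [[-0.001, 0, 0.0715], [0, 0, 0.003], 0.0]
    - [[-0.001, 0, 0.0715], [0, 0, 0.003], 0.0]

```text
t: 50.82
tool_pos: [0.3739, -0.3209, 0.0344]
tool_rot: [0.757, 0.654, 0.0, 0.0]
contact_force: [-1.5, 0.6, 7.1]
grip_width: 0.085
grip_force: 30.0
```

```bash
python3 -c "
from h import *
rows((.373,-.322,.034,-8.3)); print(sense()['tool_rot'])"; sed -i 's/^find/#find/' m1.py; python3 m1.py
```

```text
t 50.83 tcp [ 0.3739 -0.3209  0.0344] heading -8.36 grip 7.8 30.0 F [-1.5  0.6  7.1]
(0.373, -0.322, 0.034, -8.3) -> [-0.0012, -0.0008, 0.0004] [0.0, 0.0, -0.001]
[7.56778693e-01 6.53671176e-01 2.10439987e-07 6.39619605e-05]
tub [ 621.3 -271.7] [167.3 120.4] 82.0
lid [ 433.8 -329.9] [177.1 123.2] 82.6Traceback (most recent call last):
  File "m1.py", line 12, in <module>
    box((H>20)&(H<35)&(Sa>110)&(V>100),(.38,-.325),.05,.05,.03,"tab")
    ~~~^^^^^^^^^^^^^^^^^^^^^^^^^^^^^^^^^^^^^^^^^^^^^^^^^^^^^^^^^^^^^^
  File "m1.py", line 7, in box
    cs,_=cv2.findContours(mask.astype(np.uint8)*255&roi,cv2.RETR_EXTERNAL,cv2.CHAIN_APPROX_NONE); c=max(cs,key=cv2.contourArea)
                                                                                                    ~~~^^^^^^^^^^^^^^^^^^^^^^^^
ValueError: max() iterable argument is empty
```

```bash
python3 -c "
from h import *
rows((.5684,-.266,.18,-8.3),(.5684,-.266,.09,-8.3))"
```

```text
t 50.88 tcp [ 0.3739 -0.3209  0.0344] heading -8.37 grip 7.6 30.0 F [-1.1  1.4  7.3]
(0.5684, -0.266, 0.18, -8.3) -> [0.0826, 0.1844, -0.1456] [0.0, 0.0, -0.001]
(0.5684, -0.266, 0.09, -8.3) -> [0.0826, 0.1844, -0.0556] [0.0, 0.0, -0.001]
```

>>> carry_out:
  deltas:
    - [[0, 0, -0.05], [0, 0, 0], 0.0]
    - [[0, 0, -0.1], [0, 0, 0], 0.0]
    - [[0, 0, -0.145], [0, 0, 0], 0.0]
    - [[0.02, 0.045, -0.145], [0, 0, 0], 0.0]
    - [[0.045, 0.1, -0.145], [0, 0, 0], 0.0]
    - [[0.065, 0.145, -0.145], [0, 0, 0], 0.0]
    - [[0.0826, 0.1844, -0.145], [0, 0, 0], 0.0]
    - [[0.0826, 0.1844, -0.145], [0, 0, 0], 0.0]
    - [[0.0826, 0.1844, -0.1], [0, 0, 0], 0.0]
    - [[0.0826, 0.1844, -0.06], [0, 0, 0], 0.0]
    - [[0.0826, 0.1844, -0.056], [0, 0, 0], 0.0]
    - [[0.0826, 0.1844, -0.056], [0, 0, 0], 0.0]

```text
t: 52.38
tool_pos: [0.5683, -0.2662, 0.091]
tool_rot: [0.757, 0.654, 0.0, 0.0]
contact_force: [-0.6, 0.3, -0.3]
grip_width: 0.086
grip_force: 30.0
```

Run:
```python
from h import *
rows((.5684,-.266,.083,-8.3),(.5684,-.266,.073,-8.3))
d,im=grab('side','s10'); u,v=proj(d,(.6,-.267,.06)).astype(int); cv2.imwrite('pics/s10c.png',cv2.resize(im[v-50:v+50,u-65:u+65],None,fx=6,fy=6,interpolation=2))
```

```text
t 52.38 tcp [ 0.5683 -0.2662  0.091 ] heading -8.38 grip 7.9 30.0 F [-0.6  0.3 -0.3]
(0.5684, -0.266, 0.083, -8.3) -> [0.0002, 0.0001, 0.008] [0.0, 0.0, -0.001]
(0.5684, -0.266, 0.073, -8.3) -> [0.0002, 0.0001, 0.018] [0.0, 0.0, -0.001]
```

View pics/s10c.png

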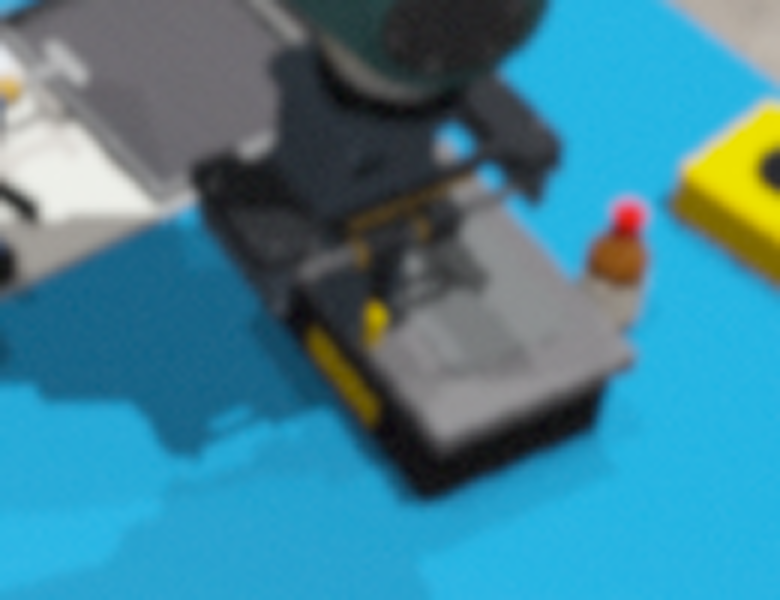

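Side crop: the lid hovers level and aligned above the tub (corner (440,450)). I lower it while watching the force.

>>> carry_out:
  deltas:
    - [[0, 0, 0.004], [0, 0, 0], 0.0]
    - [[0, 0, 0.008], [0, 0, 0], 0.0]
    - [[0, 0, 0.011], [0, 0, 0], 0.0]
    - [[0, 0, 0.014], [0, 0, 0], 0.0]
    - [[0, 0, 0.017], [0, 0, 0], 0.0]
    - [[0, 0, 0.017], [0, 0, 0], 0.0]
    - [[0, 0, 0.017], [0, 0, 0], 0.0]

```text
t: 53.3
tool_pos: [0.5684, -0.266, 0.0733]
tool_rot: [0.757, 0.654, 0.0, 0.0]
contact_force: [0.1, 0.8, 3.2]
grip_width: 0.088
grip_force: 30.0
```

>>> carry_out:
  deltas:
    - [[0, 0, 0], [0, 0, 0], 0.03]
    - [[0, 0, 0], [0, 0, 0], 0.03]
    - [[0, 0, 0], [0, 0, 0], 0.03]
    - [[0, 0, -0.03], [0, 0, 0], 0.03]
    - [[0, 0, -0.08], [0, 0, 0], 0.04]
    - [[0, 0, -0.13], [0, 0, 0], 0.04]
    - [[0.06, 0, -0.15], [0, 0, 0], 0.04]
    - [[0.12, 0, -0.15], [0, 0, 0], 0.04]
    - [[0.18, 0, -0.15], [0, 0, 0], 0.04]
    - [[0.24, 0, -0.15], [0, 0, 0], 0.04]
    - [[0.24, 0, -0.15], [0, 0, 0], 0.04]
    - [[0.24, 0, -0.15], [0, 0, 0], 0.04]

```text
t: 54.8
tool_pos: [0.6032, -0.0286, 0.2231]
tool_rot: [0.757, 0.654, -0.0, 0.0]
contact_force: [0.2, -0.7, -0.6]
grip_width: 0.44
grip_force: 0.0
```

Run:
```python
from h import *
exec(open('m1.py').read().split('nb=')[0].replace('#find','find'))
box((Sa<60)&(V>70)&(V<190),(.626,-.274),.08,.105,.052,"lid")
rows()
d,im=grab('side','s11'); a=im; u,v=proj(d,(.61,-.267,.06)).astype(int); A=cv2.resize(a[v-50:v+50,u-65:u+65],(520,400),interpolation=2); B=cv2.resize(a,(512,384))
u0,v0=proj(d,(.46,-.08,.05)).astype(int); C=cv2.resize(a[v0-25:v0+25,u0-32:u0+32],(256,200),interpolation=2); u0,v0=proj(d,(.61,.276,.02)).astype(int); D=cv2.resize(a[v0-25:v0+25,u0-32:u0+32],(256,200),interpolation=2)
cv2.imwrite('pics/fin.png',np.hstack([A,np.vstack([C,D])]))
```

```text
sink c [615.9 213.9] size 73 35 yaw -0.1
sink c [615.7 256.8] size 71 35 yaw -0.1
sink c [615.9 339.7] size 71 36 yaw 0.2
sink c [616.2 295.7] size 72 32 yaw 0.1
lid [ 625.4 -274.3] [176.8 127.2] 81.7
t 54.85 tcp [ 0.6031 -0.0292  0.2231] heading -8.39 grip 39.9 0.0 F [-0.1  0.6 -0.3]
```

View pics/fin.png

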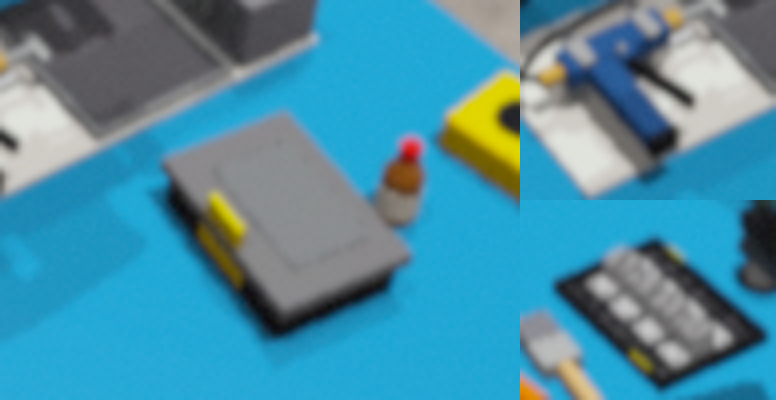

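The lid sits flush on the tub (290,220), the lever is released (665,85), and four sinks lie flat on the pallet (650,305).

```bash
python3 -c "
from plant import finish_job
print(finish_job())"
```

```text
the job is handed in; nothing more can be done
None
```

I carried out every step and handed the job in at about 55 s: the last pictures show four sinks flat and apart on the black pallet, the trigger released and the lid seated on the empty tub; `finish_job()` returned no verdict.

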